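Knock out a stuck mould insert and clear the press

TASK

The press batch is finished: loosen the stuck brass insert in the mould base with light mallet taps on its two opposite sides in turn, driving the two aluminium strips that trap it back a few millimetres at a time (neither may go most of its 8 mm way while the other has barely moved) until both are fully or nearly back; do not take hold of the insert before then, and keep the fingers off the mould base. Then lift the insert out and set it down upright in the middle of the little wooden tray without dropping it, stand the mallet back on its rubber pad, and collect every finished blue cap from the shallow steel catch tray (or wherever it has been knocked) into the grey tote. Leave the other things on the bench where they are.

Things in the scene. Friction and masses are not known exactly. Their poses are not given: they have to be found in the camera images.
- mould: Dark steel mould base, fixed, plate 150 (x) x 160 (y) x 12 mm; origin at the centre of its underside, z up. Pocket in its middle (floor 12 mm up) between guide walls at x = +-25.5 mm (46 mm high) and stop walls at y = +-55 mm (44 mm high, 14 thick). The strips slide in it along y, the insert between them. Its and the strips' highest point is 50 mm above the bench.
- insert: Brass insert, 0.7 kg: foot 48 (x) x 60 (y) x 34 mm, upper block 40 (x) x 38 (y) mm up to 78 mm. Origin: centre of underside, z up; axes as the mould's while on its pocket floor. Tapped on an upper flank (y = +-19 mm, 50 to 90 mm above the bench) it slides along y and pushes the far strip out. Lips overhang its foot 3 mm: with both strips over 6 mm back it lifts out from midway between them.
- strip_left (a joint): Aluminium strip on the mould's +y side of the insert, 48 mm long, 34 mm tall plus a 3 mm lip on top that overhangs the insert's foot; inner face 30.5 mm from the mould's centre at 0. Value: how far it is pushed back towards +y (m), 0 to 0.001 at the start, stop at 0.008. Seized: it moves only under more than 5 N (10 to 20 N at the insert) and stays where left.
- strip_right (a joint): The same strip on the mould's -y side; value: how far it has been pushed back towards -y, 0 to 0.008 m.
- mallet: Stubby soft mallet with a white head, 0.22 kg, standing on its head with the handle straight up. Head 32 (its x) x 80 (its y) x 30 mm tall, the two striking faces at y = +-40 mm, 15 mm above its underside; wooden handle 20 x 20 mm square in the middle of the head from 30 to 100 mm height. Origin at the centre of its underside, z up.
- pad: Black rubber pad for the mallet, fixed, 80 (x) x 120 (y) x 4 mm; origin at the centre of its underside. Its place and the wooden tray's are swapped in some runs.
- rest: Small open wooden tray for the insert, fixed, 100 x 100 mm outside, walls 4 mm thick and 22 mm high, floor 4 mm; origin at the centre of its underside.
- catch: Shallow steel catch tray under the press chute, fixed, 210 (x) x 190 (y) mm, walls 15 mm high and 3 mm thick, floor 3 mm; origin at the centre of its underside.
- tote: Grey open tote, fixed, 240 (x) x 180 (y) mm, 50 mm high, walls and floor 4 mm; origin at the centre of its underside.
- cap1: Finished blue moulded cap, 40 g: round flange 42 mm across and 10 mm thick, on it a plain round neck 26 mm across up to 40 mm height. Origin at the centre of the flange's underside, z up along the neck. Two to four such caps are there; absent ones read None.
- cap2: Finished blue moulded cap, 40 g: round flange 42 mm across and 10 mm thick, on it a plain round neck 26 mm across up to 40 mm height. Origin at the centre of the flange's underside, z up along the neck. Two to four such caps are there; absent ones read None.
- cap3: Finished blue moulded cap, 40 g: round flange 42 mm across and 10 mm thick, on it a plain round neck 26 mm across up to 40 mm height. Origin at the centre of the flange's underside, z up along the neck. Two to four such caps are there; absent ones read None.
- cap4: Finished blue moulded cap, 40 g: round flange 42 mm across and 10 mm thick, on it a plain round neck 26 mm across up to 40 mm height. Origin at the centre of the flange's underside, z up along the neck. Two to four such caps are there; absent ones read None.
- jar: glass jar with a lid, 56 mm across, 75 mm tall; not part of the job, leave it.
- wax: amber block 50 x 75 x 30 mm; not part of the job, leave it.
- cup: clear cup 60 mm across, 70 mm tall; not part of the job, leave it.
- gauge: small steel gauge block 30 x 30 x 12 mm; not part of the job, leave it.
- thumbscrew: brass thumbscrew 16 mm across, 14 mm tall, standing between the mallet's pad and the wooden tray; not part of the job, leave it.
- screwdriver: screwdriver lying on the bench; not part of the job, leave it.
- wrench: wrench lying on the bench; not part of the job, leave it.
Things that resemble listed ones, but are neither listed nor needed, are in the scene too. Leave any green look-alike of the cap3 alone. Leave any orange look-alike of the cap2 alone.

How it is judged (in metres and radians):
On the way, in this order (a step that is already met when the one before it is completed fails the run):
1. both strips have been moved at least 2 mm by alternate taps (value of joint each of strip_left, strip_right above 0.002 m), for 0.1 s.
2. both strips are more than 6 mm back: the insert is loose (value of joint each of strip_left, strip_right above 0.006 m), for 0.1 s.
3. the insert stands in the wooden tray (x of insert in the frame of rest between -0.03 and 0.03 m and y of insert in the frame of rest between -0.03 and 0.03 m and z of insert in the frame of rest below 0.012 m), for 0.2 s.
At the end, for the whole second after the job is handed in: Every cap present lies in the tote below its rim, at rest; the insert stands upright (within 7 degrees) on the wooden tray's floor, within 30 mm of its centre each way; the mallet stands upright on its pad, within 35 mm (pad x) and 45 mm (pad y) of its centre (all of step 3 and x of cap1 in the frame of tote between -0.118 and 0.118 m and y of cap1 in the frame of tote between -0.088 and 0.088 m and z of each of cap1, cap2, cap3, cap4 in the frame of tote below 0.045 m and linear speed of each of cap1, cap2, cap3, cap4 below 0.03 m/s and x of cap2 in the frame of tote between -0.118 and 0.118 m and y of cap2 in the frame of tote between -0.088 and 0.088 m and x of cap3 in the frame of tote between -0.118 and 0.118 m and y of cap3 in the frame of tote between -0.088 and 0.088 m and x of cap4 in the frame of tote between -0.118 and 0.118 m and y of cap4 in the frame of tote between -0.088 and 0.088 m and angle between each of insert, mallet's own z axis and vertical below 0.12 rad and linear speed of each of insert, mallet below 0.02 m/s and x of mallet in the frame of pad between -0.035 and 0.035 m and y of mallet in the frame of pad between -0.045 and 0.045 m and z of mallet in the frame of pad below 0.012 m); the robot touches nothing.
It fails at once if one strip driven over 6.5 mm back while the other has not yet moved 2 mm ((value of joint strip_left above 0.0065 m and value of joint strip_right below 0.002 m) or (value of joint strip_right above 0.0065 m and value of joint strip_left below 0.002 m)).
It fails at once if the fingers take or push the insert before both strips are back (6 mm), or ever press on the mould base or its strips (over 5 N) (contact force between the fingers and mould above 5 N or (contact force between the fingers and insert above 2 N and value of joint any of strip_left, strip_right below 0.0055 m)).
It fails at once if the mallet strikes the insert hard (over 80 N) (contact force between mallet and insert above 80 N).
It fails at once if the insert is dropped (moves faster than 0.5 m/s untouched by the fingers) (linear speed of insert above 0.5 m/s and contact force between the fingers and insert below 0.1 N).
It fails at once if a bystander is moved more than 30 mm (distance of any of jar, wax, cup, gauge, thumbscrew, screwdriver, wrench from where it was at the start of the episode above 0.03 m).
Of cap1, cap2, cap3, cap4 only 2 to 4 are there at a start; the rules pass over those that are not, and their reading is None.
At some moment in a run one of cap1, cap2, cap3, cap4 may be knocked a few centimetres aside while the robot is not near it.
It also fails if it takes over 210 s, if anything falls off the work surface, if the arm or the gripper's body presses on something with over 40 N, if the wrist force passes 120 N, or if a joint passes its speed limit or range.

ROBOT

A 6-joint arm with a two-finger parallel gripper is mounted at the origin on the work surface. World frame = base frame: x ahead of the robot, y to its left, z up, the work surface at z = 0. Lengths are in m, angles in degrees, forces in N, time in s.
With the tool pointing down it reaches from about 0.275 to 0.775 m from the base axis. Payload 14.6 kg.
Tool frame: the origin (TCP) lies where the fingers leave the gripper's body, on its centre line; the fingertips stand 73 mm ahead of it and the grasp point (between the pads) lies 54 mm ahead of it; x points along the fingers, y is the direction in which the jaws open and shut, and the axes are right-handed (so a half turn about x gives the same grasp; the last joint's range is limited). The gripper opens to 85 mm and grips with 20 to 120 N. Pads are 22 mm wide; open, the fingers measure 114 mm over their backs; the gripper's body (76 mm by 85 mm) begins 54 mm behind the grasp point. The pads swing forward as they close: fully open they stand 13 mm farther back than shut.
Start: joints at [-82.523, 15.075, -2.767, 72.158, 0, 81.102], TCP at [0.148, -0.504, 0.304] pointing down, gripper open.
Joint ranges: [-151.79, 151.79], [-50.71, 97.33], [-67.44, 78.34], [-121.81, 120.89], [-77.56, 73.72], [-180, 180]. Speed limits (degrees/s): [108.29, 108.29, 147.25, 159.86, 180, 180].

INTERFACE

Orientations are given as [roll, pitch, yaw] about the fixed x, y, z axes, in that order (R = Rz(yaw) Ry(pitch) Rx(roll)).
In Python, from rig import readout, grab_frame, bot gives the robot as it stands.
- The arm moves only by the shell command python3 -m handwheel 'ROWS'. ROWS is JSON, a list of rows, each a list of 3 entries, a list of its own where there are three numbers: the finger opening in mm, from 0 to 85.4, then the shift along the tool's x, y, z in units of 40 mm (1.0 is 40 mm), then the turn, a rotation vector about the tool's x, y, z in units of 6 degrees (1.0 is 6 degrees). In form: [[hand, [x, y, z], [wx, wy, wz]], ...]. A call has 1 to 12 rows; each row is the pose to reach, as a shift and turn from the pose commanded when the call began, along the tool's axes at that moment; what a row does not reach only later rows make up. A row lasts 1/12 s, in which the tool goes at most 41.7 mm and 7.16 degrees, less where a joint would pass 70% of its speed; a pose out of reach is approached as far as the arm can. A call with a gripper value outside its range is refused whole. The fingers move at their own pace and stop on an object; the grip force is fixed at half the most. Time passes only in rows, so rows that repeat a pose let the fingers close. It gives the time, the measured TCP pose, the force and the opening at its end, in the units of the state.
- readout.observe(): the state, without advancing time (a new reading comes with each control period).
- grab_frame(name): name is "scene" or "top"; returns a dict with "color" (480x640x3 uint8, blue, green, red), "vfov" (degrees; the focal length in pixels is half the picture's height over the tangent of half this angle, whatever the lens; pixels are square), "cx", "cy" (the principal point, pixels), "distortion" ([k1, k2, p1, p2, k3] as OpenCV has them; the pictures are not rectified), "extrinsics" (4x4, takes a point from world to camera coordinates). Camera axes: x right, y up, looking along -z (the intrinsics and any distortion apply to the point x, -y, -z); pixel columns grow to the right and rows downward; lengths in m; the calibration is good to about 2 mm. A picture is of the moment at which its call begins. There is no depth.
- bot.close_job(): hands the job in, once; it reports no verdict.
The state is a dict: "time_s": time; "joint_positions": joint angles; "joint_vel": joint speeds; "tau": joint torques, N m; "tcp_pos": TCP position; "tool_rot": TCP orientation; "wrist_force": force on the tool from outside, world axes, zero at the start; "moment": the same for the moment, N m; "finger_gap": finger opening in m.
Only numpy, scipy, OpenCV 4.12 (cv2) and the standard library are available. Lean on these libraries where they do the work, as an engineer would, in place of code of your own. Each camera call takes 0.05 s, during which the arm holds its last target. There are 200 camera calls.

## Working session

There is one attempt and no reset: what is moved stays moved. The work goes in short steps, Python scripts to look and compute and a shell command to move; the robot and the scene stay as the last step left them, time stands still between calls to the robot, and variables do not carry over. Pictures are saved under pics/ and viewed, about 12 in all and at most 16, crops included, and the job is handed in when it is done.

```bash
ls; mkdir -p pics
cat > h.py <<'E'
import numpy as np, cv2
from rig import readout, grab_frame, bot
def cam(name):
    f=grab_frame(name); im=np.asarray(f["color"]); h,w=im.shape[:2]
    F=h/2/np.tan(np.radians(f["vfov"])/2)
    K=np.array([[F,0,f["cx"]],[0,F,f["cy"]],[0,0,1.]])
    return dict(im=im,K=K,d=np.array(f["distortion"],float),E=np.array(f["extrinsics"]))
def ray(c,uv):
    p=cv2.undistortPoints(np.array(uv,float).reshape(-1,1,2),c["K"],c["d"]).reshape(-1,2)
    R,t=c["E"][:3,:3],c["E"][:3,3]
    return -R.T@t, np.c_[p[:,0],-p[:,1],-np.ones(len(p))]@R
def plane(c,uv,z):
    o,d=ray(c,uv); return o+d*((z-o[2])/d[:,2])[:,None]
def proj(c,P):
    q=np.array(P,float).reshape(-1,3)@c["E"][:3,:3].T+c["E"][:3,3]
    q=q*[1,-1,-1]
    return cv2.projectPoints(q,np.zeros(3),np.zeros(3),c["K"],c["d"])[0].reshape(-1,2)
def st():
    s=readout.observe(); print({k:np.round(s[k],4).tolist() for k in("time_s","tcp_pos","tool_rot","wrist_force","finger_gap")}); return s
E
python3 - <<'E'
from h import *
st()
for n in("scene","top"):
    c=cam(n); cv2.imwrite(f"pics/{n}0.png",c["im"]); print(n,np.round(c["K"][0],1),np.round(c["d"],3),np.round(ray(c,[[320,240]]),3), np.round(plane(c,[[0,0],[639,0],[0,479],[639,479]],0),2).tolist())
E
```

```text
pics
{'time_s': 0.0, 'tcp_pos': [0.148, -0.5035, 0.3034], 'tool_rot': [-100.6694, 89.9394, 95.7087], 'wrist_force': [-0.9292, 0.3755, -0.0418], 'finger_gap': 0.0855}Traceback (most recent call last):
  File "<stdin>", line 4, in <module>
    return _wrapfunc(a, 'round', decimals=decimals, out=out)
    return _wrapit(obj, method, *args, **kwds)
    conv = _array_converter(obj)
ValueError: setting an array element with a sequence. The requested array has an inhomogeneous shape after 1 dimensions. The detected shape was (2,) + inhomogeneous part.
```

View pics/scene0.png

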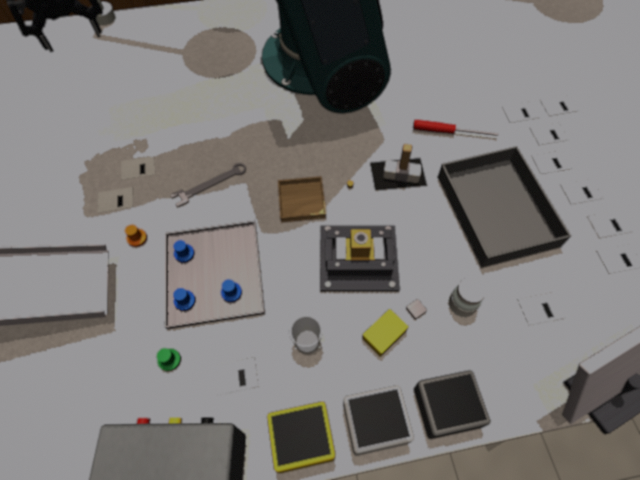

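The scene picture shows the mould at (360,258) with the brass insert at (360,243), the mallet on its pad at (402,172) and the wooden tray at (302,198). The catch tray at (214,274) holds blue caps at (182,250), (184,298) and (231,290). The tote is at (503,207), with the thumbscrew at (350,184). Look-alikes are an orange cap at (135,235) and a green one at (168,358).

Run:
```python
from h import *
for n in("scene","top"):
    c=cam(n); cv2.imwrite(f"pics/{n}1.png",c["im"]); print(n,np.round(c["K"][0],1),np.round(c["d"],3),np.round(ray(c,[[320,240]])[0],3)); print(np.round(plane(c,[[0,0],[639,0],[0,479],[639,479]],0),2).tolist())
```

```text
scene [475.8   0.  325.1] [0.036 0.    0.    0.    0.   ] [ 1.03  -0.173  0.89 ]
[[-0.4, -0.84, -0.0], [-0.02, 0.94, 0.0], [0.88, -0.7, 0.0], [1.09, 0.33, 0.0]]
top [514.3   0.  310.8] [0.04 0.   0.   0.   0.  ] [ 0.426 -0.096  1.043]
[[1.09, 0.61, 0.0], [1.12, -0.77, 0.0], [0.11, 0.49, 0.0], [0.15, -0.7, 0.0]]
```

View pics/top1.png

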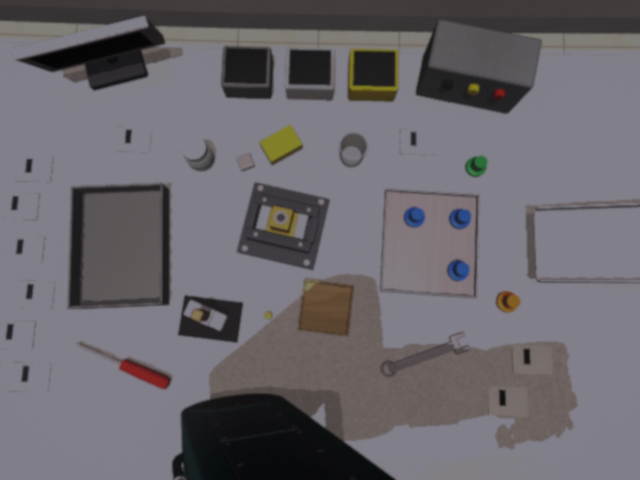

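The top view shows the mould at (283,225), mallet on pad at (208,316), wooden tray at (327,307), thumbscrew at (268,315) and tote at (121,245). The catch tray is at (430,243) with blue caps at (415,216), (460,218) and (458,270); green is at (477,165) and orange at (508,301).

Candidates that could be mistaken:
- **Mallet:** only the white-headed piece at (208,316).
- **Insert:** brass block at (281,218). The yellow wax at (281,145) and the yellow-rimmed tray at (373,73) are not it.
- **Caps:** only the three blue ones.

Run:
```python
from h import *
t=cam("top"); im=t["im"]
hsv=cv2.cvtColor(im,cv2.COLOR_BGR2HSV)
def boxes(mask,z,roi,amin,c=t):
    m=np.zeros_like(mask);x0,y0,x1,y1=roi;m[y0:y1,x0:x1]=mask[y0:y1,x0:x1]
    for k in cv2.findContours(m,cv2.RETR_EXTERNAL,cv2.CHAIN_APPROX_NONE)[0]:
        if cv2.contourArea(k)<amin: continue
        P=plane(c,k.reshape(-1,2),z)[:,:2].astype(np.float32)*1000
        (cx,cy),(w,h),a=cv2.minAreaRect(P); print("  ctr",round(cx,1),round(cy,1),"size",round(w,1),round(h,1),"ang",round(a,1))
dark=((hsv[...,2]<95)*255).astype(np.uint8)
print("mould");boxes(dark,.012,(225,170,340,280),500)
print("pad");boxes(((hsv[...,2]<75)*255).astype(np.uint8),.004,(170,285,250,350),300)
print("tote");boxes(dark,.05,(60,170,180,315),2000)
br=((hsv[...,0]>8)&(hsv[...,0]<35)&(hsv[...,1]>90)).astype(np.uint8)*255
print("insert");boxes(br,.09,(250,190,320,250),50)
print("rest");boxes(br,.022,(290,270,365,345),300)
print("thumb");boxes(br,.007,(255,300,280,330),5)
print("handle@100");boxes(br,.1,(180,295,232,335),20)
wh=((hsv[...,2]>120)&(hsv[...,1]<70)).astype(np.uint8)*255
print("head");boxes(wh,.03,(182,298,236,338),50)
bl=((hsv[...,0]>100)&(hsv[...,0]<130)&(hsv[...,1]>140)).astype(np.uint8)*255
print("caps");boxes(bl,.02,(370,150,640,330),50)
cr=im[170:345,170:400]; cv2.imwrite("pics/c1.png",cv2.resize(cr,None,fx=3.4,fy=3.4,interpolation=cv2.INTER_CUBIC))
```

```text
mould
  ctr 613.0 -23.1 size 159.2 149.9 ang 78.4
pad
  ctr 421.4 116.1 size 117.1 78.0 ang 84.7
tote
  ctr 558.6 290.7 size 241.0 194.0 ang 4.1
insert
  ctr 607.4 -26.1 size 51.3 52.2 ang 78.5
rest
  ctr 449.6 -113.4 size 95.9 96.0 ang 84.5
thumb
  ctr 431.0 1.8 size 11.9 10.0 ang 2.4
handle@100
  ctr 427.3 120.4 size 17.3 19.7 ang 66.5
head
  ctr 419.4 101.1 size 30.5 28.0 ang 67.7
  ctr 438.2 147.8 size 21.2 28.1 ang 65.6
caps
  ctr 529.4 -373.8 size 33.8 36.0 ang 1.6
  ctr 634.5 -378.4 size 34.8 38.3 ang 1.4
  ctr 636.2 -287.2 size 35.0 36.4 ang 1.5
```

View pics/c1.png

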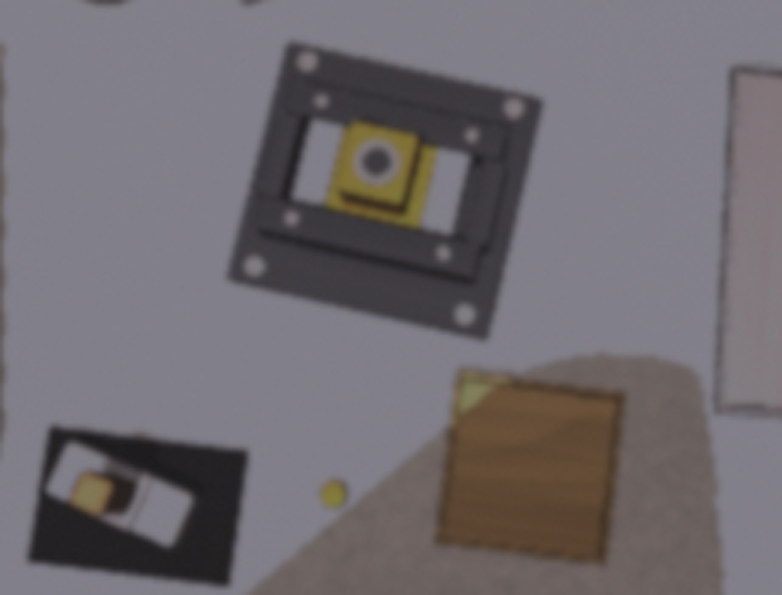

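The crop confirms the mallet on its black pad (handle top ~(92,493)), the insert between the bright strips at (377,162), the empty wooden tray at (530,465) and the thumbscrew at (333,493).

```bash
cat >> h.py <<'E'
from scipy.spatial.transform import Rotation as Ro
def go(x,y,z,ang=None,s=None):
    """mm TCP target, jaw-axis direction (deg, mod 180) -> row units"""
    s=s or readout.observe(); R=Ro.from_euler("xyz",s["tool_rot"],degrees=True)
    d=R.inv().apply(np.array([x,y,z])/1000-s["tcp_pos"])/.04
    yv=R.as_matrix()[:,1]; cur=np.degrees(np.arctan2(yv[1],yv[0]))
    if ang is None: w=np.zeros(3)
    else:
        a=(ang-cur+90)%180-90
        T=Ro.from_euler("z",cur+a,degrees=True).as_matrix()@np.array([[0,0,1],[0,1,0],[-1,0,0.]])
        w=(R.inv()*Ro.from_matrix(T)).as_rotvec(degrees=True)/6
    print("jaw",round(cur,1),"J6",round(s["joint_positions"][5],1),"shift",np.round(d,3).tolist(),"turn",np.round(w,2).tolist(), "rows",round(max(np.linalg.norm(d)*40/41.7,np.linalg.norm(w)*6/7.16),1))
E
python3 - <<'E'
from h import *
go(427.5,121,230,67)
t=cam("top");print(plane(t,[[280.9,217.6]],.09))
E
```

```text
jaw -73.6 J6 81.1 shift [1.849, -13.011, -11.107] turn [-8.44, -0.0, 0.01] rows 16.5
[[ 0.61306037 -0.0237036   0.09      ]]
```

```bash
python3 -m handwheel '[[70,[1.8,-6.5,-5.6],[-4,0,0]],[70,[1.8,-6.5,-5.6],[-4,0,0]],[70,[1.8,-6.5,-5.6],[-4,0,0]],[70,[1.8,-6.5,-5.6],[-4,0,0]],[70,[1.8,-13,-11.1],[-8.4,0,0]],[70,[1.8,-13,-11.1],[-8.4,0,0]],[70,[1.8,-13,-11.1],[-8.4,0,0]],[70,[1.8,-13,-11.1],[-8.4,0,0]],[70,[1.8,-13,-11.1],[-8.4,0,0]],[70,[1.8,-13,-11.1],[-8.4,0,0]],[70,[1.8,-13,-11.1],[-8.4,0,0]],[70,[1.8,-13,-11.1],[-8.4,0,0]]]'
python3 - <<'E'
from h import *
st();go(427.5,121,230,67)
E
```

```text
time_s: 1.25
tcp_pos: [0.3459, -0.0625, 0.2466]
tool_rot: [87.3, 90.0, -25.9]
wrist_force: [0.3, -1.3, 0.0]
finger_gap: 0.07
{'time_s': 1.25, 'tcp_pos': [0.3459, -0.0625, 0.2466], 'tool_rot': [87.3446, 89.9542, -25.8846], 'wrist_force': [0.2974, -1.3264, 0.0033], 'finger_gap': 0.07}
jaw -23.2 J6 89.6 shift [0.416, 0.064, -5.019] turn [-0.04, 0.0, -0.01] rows 4.8
```

```bash
sed -i 's/"z",cur+a,/"z",cur+a-90,/' h.py
python3 - <<'E'
from h import *
go(427.5,121,230,67)
E
```

```text
jaw -23.2 J6 89.6 shift [0.416, 0.064, -5.019] turn [14.96, -0.01, -0.01] rows 12.5
```

```bash
python3 -m handwheel '[[70,[0.4,0.05,-5],[-15,0,0]],[70,[0.4,0.05,-5],[-15,0,0]],[70,[0.4,0.05,-5],[-15,0,0]],[70,[0.4,0.05,-5],[-15,0,0]],[70,[0.4,0.05,-5],[-15,0,0]],[70,[0.4,0.05,-5],[-15,0,0]],[70,[0.4,0.05,-5],[-15,0,0]],[70,[0.4,0.05,-5],[-15,0,0]],[70,[0.4,0.05,-5],[-15,0,0]],[70,[0.4,0.05,-5],[-15,0,0]],[70,[0.4,0.05,-5],[-15,0,0]],[70,[0.4,0.05,-5],[-15,0,0]]]'; python3 -m handwheel '[[70,[0,0,0],[-1,0,0]],[70,[0,0,0],[-1,0,0]]]'
python3 - <<'E'
from h import *
st();go(427.5,121,112,67)
c=cam("scene"); cv2.imwrite("pics/s2.png",cv2.resize(c["im"][90:240,300:500],None,fx=4,fy=4))
E
```

```text
time_s: 2.25
tcp_pos: [0.4264, 0.1187, 0.2305]
tool_rot: [-145.9, 90.0, -173.5]
wrist_force: [0.6, -0.2, 0.2]
finger_gap: 0.0701
time_s: 2.42
tcp_pos: [0.4264, 0.1186, 0.2305]
tool_rot: [-123.3, 90.0, -145.1]
wrist_force: [0.2, 1.3, -0.2]
finger_gap: 0.0699
{'time_s': 2.4167, 'tcp_pos': [0.4264, 0.1186, 0.2305], 'tool_rot': [-123.3243, 89.9956, -145.0603], 'wrist_force': [0.1931, 1.2769, -0.2106], 'finger_gap': 0.0699}
jaw 68.3 J6 26.7 shift [2.963, 0.066, 0.004] turn [0.21, -0.0, 0.0] rows 2.8
```

View pics/s2.png

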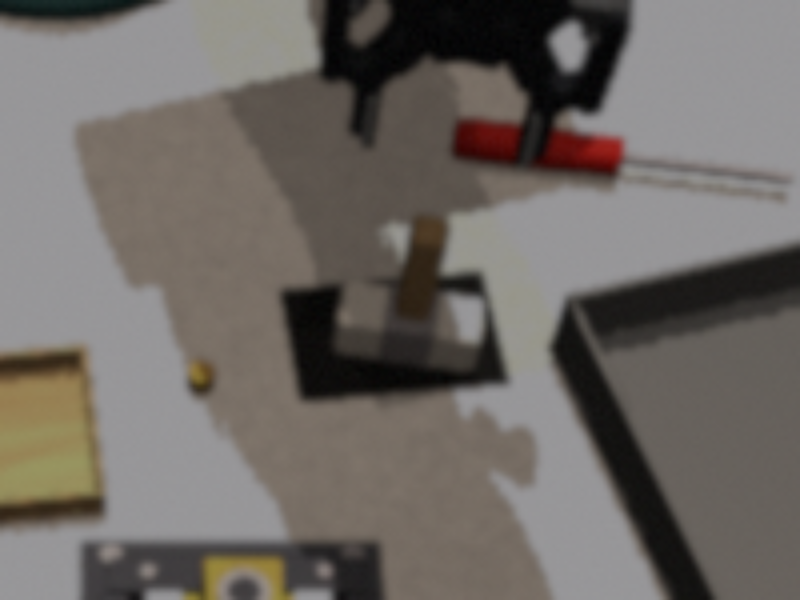

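Crop shows the mallet upright at (410,300) with handle top (430,225); the gripper hangs above at (440,100), to be lowered over the handle.

```bash
python3 - <<'E'
from h import *
c=cam("scene");print(plane(c,[[407.3,145]],.104))
E
python3 -m handwheel '[[60,[1,0.06,0],[0,0,0]],[60,[2,0.06,0],[0,0,0]],[60,[2.6,0.06,0],[0,0,0]],[60,[2.95,0.06,0],[0,0,0]],[60,[2.95,0.06,0],[0,0,0]]]'
python3 -m handwheel '[[15,[0,0,0],[0,0,0]],[15,[0,0,0],[0,0,0]],[15,[0,0,0],[0,0,0]],[15,[0,0,0],[0,0,0]],[15,[0,0,0],[0,0,0]],[15,[0,0,0],[0,0,0]],[15,[0,0,0],[0,0,0]],[15,[0,0,0],[0,0,0]]]'
```

```text
[[0.42199102 0.1214432  0.104     ]]
time_s: 2.93
tcp_pos: [0.4259, 0.1207, 0.1102]
tool_rot: [-152.6, 89.7, -174.9]
wrist_force: [-0.8, -0.0, 0.5]
finger_gap: 0.06
time_s: 3.6
tcp_pos: [0.428, 0.121, 0.1138]
tool_rot: [28.2, 89.9, 6.1]
wrist_force: [-1.1, 0.7, 7.6]
finger_gap: 0.0193
```

```bash
python3 -m handwheel '[[15,[-0.5,0,0],[0,0,0]],[15,[-1.5,0,0],[0,0,0]],[15,[-2.5,0,0],[0,0,0]],[15,[-3,0,0],[0,0,0]],[15,[-3,0,0],[0,0,0]],[15,[-3,0,0],[0,0,0]]]'
python3 - <<'E'
from h import *
st();go(628.9,54,231,78.4);go(628.9,54,167,78.4)
c=cam("scene"); cv2.imwrite("pics/s3.png",cv2.resize(c["im"][60:280,280:520],None,fx=3,fy=3))
E
```

```text
time_s: 4.1
tcp_pos: [0.4277, 0.1209, 0.2336]
tool_rot: [27.7, 89.8, 5.6]
wrist_force: [0.1, -0.3, -3.5]
finger_gap: 0.0193
{'time_s': 4.1, 'tcp_pos': [0.4277, 0.1209, 0.2336], 'tool_rot': [27.6561, 89.8303, 5.6161], 'wrist_force': [0.108, -0.2789, -3.514], 'finger_gap': 0.0193}
jaw 68.0 J6 27.3 shift [0.08, 0.336, 5.29] turn [-1.74, 0.03, -0.01] rows 5.1
jaw 68.0 J6 27.3 shift [1.68, 0.334, 5.285] turn [-1.74, 0.03, -0.01] rows 5.3
```

View pics/s3.png

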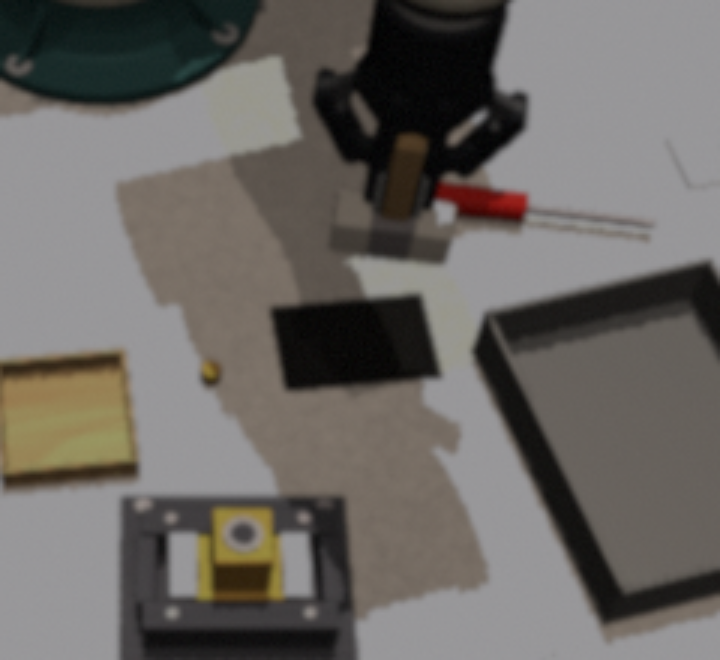

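Mallet is held upright at (395,220), head parallel to the jaws. Moving beside the insert on the mould's +y side.

```bash
python3 -m handwheel '[[15,[0.08,0.33,5.3],[-1.74,0,0]],[15,[0.08,0.33,5.3],[-1.74,0,0]],[15,[0.08,0.33,5.3],[-1.74,0,0]],[15,[0.08,0.33,5.3],[-1.74,0,0]],[15,[0.08,0.33,5.3],[-1.74,0,0]],[15,[0.08,0.33,5.3],[-1.74,0,0]],[15,[0.8,0.33,5.3],[-1.74,0,0]],[15,[1.4,0.33,5.3],[-1.74,0,0]],[15,[1.65,0.33,5.3],[-1.74,0,0]],[15,[1.66,0.33,5.3],[-1.74,0,0]],[15,[1.66,0.33,5.3],[-1.74,0,0]]]'
python3 - <<'E'
from h import *
st();go(628.9,54,167,78.4); go(625.7,38,167,78.4)
c=cam("top"); cv2.imwrite("pics/t4.png",cv2.resize(c["im"][150:290,180:360],None,fx=4,fy=4))
E
```

```text
time_s: 5.07
tcp_pos: [0.6284, 0.0537, 0.1658]
tool_rot: [-171.3, 89.9, 177.2]
wrist_force: [0.7, 0.5, -1.4]
finger_gap: 0.0193
{'time_s': 5.0667, 'tcp_pos': [0.6284, 0.0537, 0.1658], 'tool_rot': [-171.251, 89.9107, 177.1688], 'wrist_force': [0.6615, 0.5351, -1.3608], 'finger_gap': 0.0193}
jaw 78.4 J6 9.1 shift [-0.03, 0.01, 0.011] turn [0.0, -0.01, 0.0] rows 0.0
jaw 78.4 J6 9.1 shift [-0.03, -0.398, 0.013] turn [0.0, -0.01, 0.0] rows 0.4
```

View pics/t4.png

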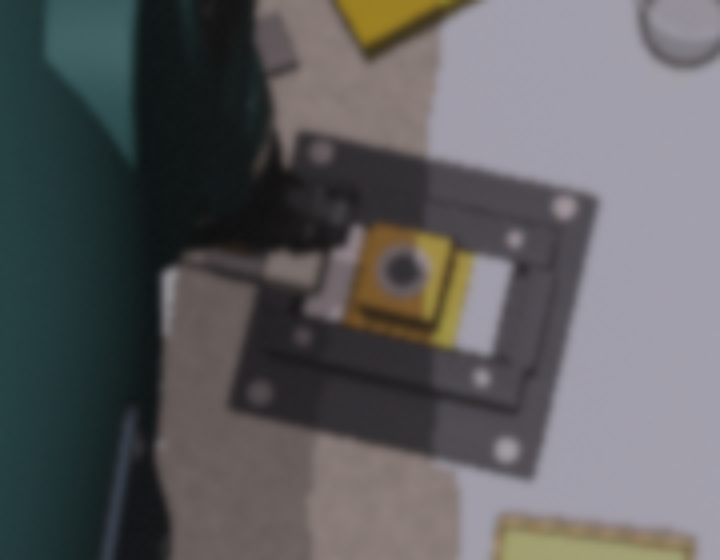

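Head at (260,262) is in line with the insert (403,270), about 20 mm clear. Pressing taps in 1 mm steps while watching the force.

```bash
f(){ grep -E 'tcp_pos|wrist_f' | tr '\n' ' '; echo; }
python3 -m handwheel '[[15,[0,-0.2,0],[0,0,0]],[15,[0,-0.4,0],[0,0,0]],[15,[0,-0.4,0],[0,0,0]]]'|f
python3 -m handwheel '[[15,[0,-0.025,0],[0,0,0]],[15,[0,-0.025,0],[0,0,0]]]'|f
python3 -m handwheel '[[15,[0,-0.025,0],[0,0,0]],[15,[0,-0.025,0],[0,0,0]]]'|f
python3 -m handwheel '[[15,[0,-0.025,0],[0,0,0]],[15,[0,-0.025,0],[0,0,0]]]'|f
python3 -m handwheel '[[15,[0,-0.025,0],[0,0,0]],[15,[0,-0.025,0],[0,0,0]]]'|f
python3 -m handwheel '[[15,[0,-0.025,0],[0,0,0]],[15,[0,-0.025,0],[0,0,0]]]'|f
python3 -m handwheel '[[15,[0,-0.025,0],[0,0,0]],[15,[0,-0.025,0],[0,0,0]]]'|f
python3 -m handwheel '[[15,[0,-0.025,0],[0,0,0]],[15,[0,-0.025,0],[0,0,0]]]'|f
```

```text
tcp_pos: [0.6256, 0.0364, 0.1671] wrist_force: [0.4, 0.0, -2.4] 
tcp_pos: [0.6254, 0.0366, 0.1666] wrist_force: [0.3, -0.6, -1.6] 
tcp_pos: [0.6252, 0.036, 0.1662] wrist_force: [0.2, 0.5, -1.9] 
tcp_pos: [0.625, 0.035, 0.1661] wrist_force: [-0.4, 0.6, -3.0] 
tcp_pos: [0.6248, 0.034, 0.1661] wrist_force: [-0.4, 0.8, -1.8] 
tcp_pos: [0.6246, 0.0332, 0.1662] wrist_force: [1.1, 2.3, -2.6] 
tcp_pos: [0.6244, 0.0323, 0.1662] wrist_force: [0.7, 4.9, -1.8] 
tcp_pos: [0.6244, 0.0318, 0.1664] wrist_force: [1.5, 8.1, -1.0]
```

```bash
f(){ grep -E 'tcp_pos|wrist_f' | tr '\n' ' '; echo; }
for i in 1; do
python3 -m handwheel '[[15,[0,-0.025,0],[0,0,0]],[15,[0,-0.025,0],[0,0,0]]]'|f
python3 -m handwheel '[[15,[0,-0.025,0],[0,0,0]],[15,[0,-0.025,0],[0,0,0]]]'|f
python3 -m handwheel '[[15,[0,-0.025,0],[0,0,0]],[15,[0,-0.025,0],[0,0,0]]]'|f
python3 -m handwheel '[[15,[0,-0.025,0],[0,0,0]],[15,[0,-0.025,0],[0,0,0]]]'|f
done
```

```text
tcp_pos: [0.6242, 0.0309, 0.1665] wrist_force: [1.7, 7.9, 0.9] 
tcp_pos: [0.624, 0.0299, 0.1664] wrist_force: [2.5, 8.6, 0.6] 
tcp_pos: [0.6238, 0.029, 0.1664] wrist_force: [0.9, 9.3, 1.6] 
tcp_pos: [0.6236, 0.0279, 0.1665] wrist_force: [1.0, 8.3, 0.9]
```

```bash
cat >> h.py <<'E'
C0=np.array([613.,-23.5]); U=np.array([np.cos(np.radians(78.4)),np.sin(np.radians(78.4))])
def dark_disc(c):
    "dark hole on the insert's top -> displacement (mm) along mould y"
    o=proj(c,[[.613,-.0235,.09]])[0]; x,y=(o-14).astype(int)
    g=cv2.resize(cv2.cvtColor(c["im"][y:y+28,x:x+28],cv2.COLOR_BGR2HSV),None,fx=8,fy=8,interpolation=cv2.INTER_CUBIC)
    m=((g[...,1]<90)).astype(np.uint8)*255
    n,l,s,ce=cv2.connectedComponentsWithStats(m)
    k=[i for i in range(1,n) if s[i,4]>600 and np.hypot(*(ce[i]-112))<90]
    for i in sorted(k,key=lambda i:-s[i,4])[:3]:
        P=plane(c,[[x+(ce[i][0]+.5)/8-.5,y+(ce[i][1]+.5)/8-.5]],.09)[0,:2]*1000
        print("disc",s[i,4],P.round(1),"along y",round((P-C0)@U,2),"across",round((P-C0)@[U[1],-U[0]],2))
E
python3 - <<'E'
from h import *
for n in("top","scene"):
    c=cam(n); dark_disc(c); 
    if n=="top": a=cv2.resize(c["im"][180:270,230:340],None,fx=5,fy=5,interpolation=cv2.INTER_CUBIC); cv2.imwrite("pics/t5.png",a)
E
```

```text
disc 31164 [621.8 -16.9] along y 8.26 across 7.29
disc 18484 [604.7 -11.4] along y 10.16 across -10.56
disc 7647 [609.9 -29.6] along y -6.64 across -1.85
```

View pics/t5.png

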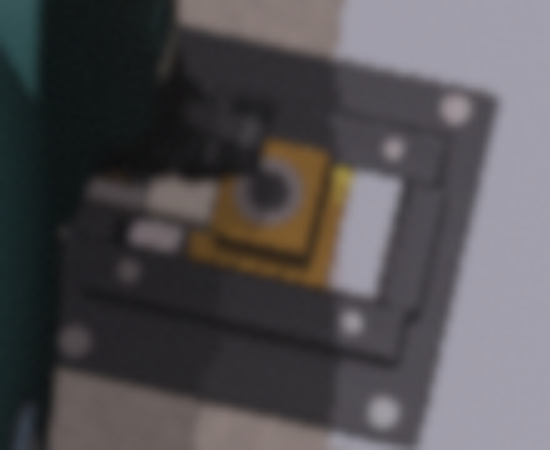

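The insert's disc has moved from about (281,217.6) to (283.6,217.6) px, about 5 mm, so the right strip is about 4 mm back. Switching to the other side.

```bash
python3 -m handwheel '[[15,[0,0.4,0],[0,0,0]],[15,[0,0.6,0],[0,0,0]],[15,[0,0.6,0],[0,0,0]],[15,[-0.8,0.6,0],[0,0,0]],[15,[-1.6,0.6,0],[0,0,0]],[15,[-1.6,0.6,0],[0,0,0]]]'>/dev/null
python3 - <<'E'
from h import *
st();go(595.3,-109.7,233,78.4);go(595.3,-109.7,167,78.4)
for n in("top","scene"): dark_disc(cam(n))
E
```

```text
{'time_s': 7.8, 'tcp_pos': [0.6297, 0.0502, 0.2356], 'tool_rot': [3.9362, 89.5971, -7.6327], 'wrist_force': [0.3946, -0.3062, -0.7271], 'finger_gap': 0.0192}
jaw 78.4 J6 8.8 shift [0.063, -4.089, -0.041] turn [0.01, 0.07, -0.0] rows 3.9
jaw 78.4 J6 8.8 shift [1.713, -4.09, -0.053] turn [0.01, 0.07, -0.0] rows 4.3
disc 14028 [628.4 -12.3] along y 14.12 across 12.84
disc 9620 [613.  -27.8] along y -4.21 across 0.89
disc 14244 [597.6 -11.5] along y 8.64 across -17.49
disc 7875 [610.1 -29.4] along y -6.39 across -1.66
```

```bash
f(){ grep -E 'tcp_pos|wrist_f' | tr '\n' ' '; echo; }
python3 -m handwheel '[[15,[0,-1,0],[0,0,0]],[15,[0,-2,0],[0,0,0]],[15,[0,-3,0],[0,0,0]],[15,[0,-4.05,0],[0,0,0]],[15,[0,-4.09,-0.04],[0,0,0]],[15,[0,-4.09,-0.04],[0,0,0]],[15,[0.8,-4.09,-0.04],[0,0,0]],[15,[1.4,-4.09,-0.05],[0,0,0]],[15,[1.7,-4.09,-0.05],[0,0,0]],[15,[1.7,-4.09,-0.05],[0,0,0]]]'|f
python3 -m handwheel '[[15,[0,0.2,0],[0,0,0]],[15,[0,0.4,0],[0,0,0]],[15,[0,0.4,0],[0,0,0]]]'|f
python3 -m handwheel '[[15,[0,0.1,0],[0,0,0]],[15,[0,0.1,0],[0,0,0]],[15,[0,0.1,0],[0,0,0]]]'|f
python3 -m handwheel '[[15,[0,0.05,0],[0,0,0]],[15,[0,0.05,0],[0,0,0]],[15,[0,0.05,0],[0,0,0]]]'|f
python3 -m handwheel '[[15,[0,0.05,0],[0,0,0]],[15,[0,0.05,0],[0,0,0]],[15,[0,0.05,0],[0,0,0]]]'|f
python3 -m handwheel '[[15,[0,0.05,0],[0,0,0]],[15,[0,0.05,0],[0,0,0]],[15,[0,0.05,0],[0,0,0]]]'|f
python3 -m handwheel '[[15,[0,0.05,0],[0,0,0]],[15,[0,0.05,0],[0,0,0]],[15,[0,0.05,0],[0,0,0]]]'|f
```

```text
tcp_pos: [0.5927, -0.108, 0.1599] wrist_force: [0.2, -0.4, -1.8] 
tcp_pos: [0.5967, -0.0914, 0.1618] wrist_force: [-0.3, 0.3, -2.0] 
tcp_pos: [0.5975, -0.0893, 0.1622] wrist_force: [0.3, -0.5, -1.9] 
tcp_pos: [0.5978, -0.0877, 0.1622] wrist_force: [-0.6, 0.2, -1.7] 
tcp_pos: [0.5982, -0.0857, 0.1621] wrist_force: [-0.1, -1.3, -2.7] 
tcp_pos: [0.5987, -0.0838, 0.1622] wrist_force: [-0.2, -2.9, -1.6] 
tcp_pos: [0.5991, -0.0817, 0.1622] wrist_force: [0.5, -3.4, -2.6]
```

```bash
f(){ grep -E 'tcp_pos|wrist_f' | tr '\n' ' '; echo; }
python3 -m handwheel '[[15,[-0.1,0.025,0],[0,0,0]],[15,[-0.1,0.025,0],[0,0,0]]]'|f
python3 -m handwheel '[[15,[0,0.025,0],[0,0,0]],[15,[0,0.025,0],[0,0,0]]]'|f
python3 -m handwheel '[[15,[0,0.025,0],[0,0,0]],[15,[0,0.025,0],[0,0,0]]]'|f
python3 -m handwheel '[[15,[0,0.025,0],[0,0,0]],[15,[0,0.025,0],[0,0,0]]]'|f
python3 -m handwheel '[[15,[0,0.025,0],[0,0,0]],[15,[0,0.025,0],[0,0,0]]]'|f
python3 -m handwheel '[[15,[0,0.025,0],[0,0,0]],[15,[0,0.025,0],[0,0,0]]]'|f
python3 -m handwheel '[[15,[0,0.025,0],[0,0,0]],[15,[0,0.025,0],[0,0,0]]]'|f
python3 - <<'E'
from h import *
for n in("top","scene"): dark_disc(cam(n))
E
```

```text
tcp_pos: [0.5992, -0.0807, 0.1667] wrist_force: [-1.4, -2.5, -2.2] 
tcp_pos: [0.5993, -0.0803, 0.1664] wrist_force: [-2.0, -7.5, -0.5] 
tcp_pos: [0.5994, -0.0795, 0.1664] wrist_force: [-3.3, -8.7, -0.1] 
tcp_pos: [0.5996, -0.0786, 0.1664] wrist_force: [-3.9, -8.7, 0.2] 
tcp_pos: [0.5998, -0.0776, 0.1664] wrist_force: [-3.0, -9.7, 0.3] 
tcp_pos: [0.6, -0.0767, 0.1664] wrist_force: [-3.8, -9.7, 0.3] 
tcp_pos: [0.6002, -0.0757, 0.1664] wrist_force: [-2.8, -9.8, 1.1] 
disc 19239 [600.7 -32. ] along y -10.85 across -10.38
disc 7560 [612.1 -17.8] along y 5.43 across -2.01
```

```bash
python3 -m handwheel '[[15,[0,-0.4,0],[0,0,0]],[15,[0,-0.6,0],[0,0,0]],[15,[0,-0.6,0],[0,0,0]],[15,[-0.8,-0.6,0],[0,0,0]],[15,[-1.6,-0.6,0],[0,0,0]],[15,[-1.6,-0.6,0],[0,0,0]]]'>/dev/null
python3 - <<'E'
from h import *
st();go(628.9,57,233,78.4);go(628.9,57,167,78.4)
for n in("top","scene"): dark_disc(cam(n))
E
```

```text
{'time_s': 12.0, 'tcp_pos': [0.5973, -0.0984, 0.2356], 'tool_rot': [0.3603, 89.5934, -11.2198], 'wrist_force': [0.8509, 0.0054, -1.285], 'finger_gap': 0.0191}
jaw 78.4 J6 -5.5 shift [0.064, 3.965, -0.005] turn [0.0, 0.07, -0.0] rows 3.8
jaw 78.4 J6 -5.5 shift [1.714, 3.965, -0.017] turn [0.0, 0.07, -0.0] rows 4.1
disc 12282 [589.4 -23.3] along y -4.53 across -23.15
disc 8168 [612.5 -18.4] along y 4.9 across -1.52
```

```bash
f(){ grep -E 'tcp_pos|wrist_f' | tr '\n' ' '; echo; }
python3 -m handwheel '[[15,[0,1,0],[0,0,0]],[15,[0,2,0],[0,0,0]],[15,[0,3,0],[0,0,0]],[15,[0,3.96,0],[0,0,0]],[15,[0,3.97,0],[0,0,0]],[15,[0,3.97,0],[0,0,0]],[15,[0.8,3.97,0],[0,0,0]],[15,[1.4,3.97,0],[0,0,0]],[15,[1.63,3.97,0],[0,0,0]],[15,[1.63,3.97,0],[0,0,0]]]'|f
python3 -m handwheel '[[15,[0,-0.2,0],[0,0,0]],[15,[0,-0.3,0],[0,0,0]],[15,[0,-0.4,0],[0,0,0]],[15,[0,-0.4,0],[0,0,0]]]'|f
python3 -m handwheel '[[15,[0,-0.05,0],[0,0,0]],[15,[0,-0.05,0],[0,0,0]],[15,[0,-0.05,0],[0,0,0]]]'|f
python3 -m handwheel '[[15,[0,-0.05,0],[0,0,0]],[15,[0,-0.1,0],[0,0,0]],[15,[0,-0.1,0],[0,0,0]]]'|f
python3 -m handwheel '[[15,[0,-0.05,0],[0,0,0]],[15,[0,-0.1,0],[0,0,0]],[15,[0,-0.1,0],[0,0,0]]]'|f
python3 -m handwheel '[[15,[0,-0.05,0],[0,0,0]],[15,[0,-0.05,0],[0,0,0]],[15,[0,-0.05,0],[0,0,0]]]'|f
```

```text
tcp_pos: [0.6261, 0.0564, 0.1624] wrist_force: [-0.2, 0.5, -2.8] 
tcp_pos: [0.6246, 0.0403, 0.1661] wrist_force: [0.5, 0.4, -1.9] 
tcp_pos: [0.6239, 0.0395, 0.1652] wrist_force: [-0.7, 0.4, -2.6] 
tcp_pos: [0.6232, 0.0357, 0.1651] wrist_force: [1.0, 3.6, -1.0] 
tcp_pos: [0.6222, 0.0314, 0.165] wrist_force: [1.4, 2.4, -1.4] 
tcp_pos: [0.6218, 0.0296, 0.1649] wrist_force: [1.1, 2.6, -1.9]
```

```bash
f(){ grep -E 'tcp_pos|wrist_f' | tr '\n' ' '; echo; }
python3 -m handwheel '[[15,[0,-0.025,0],[0,0,0]],[15,[0,-0.025,0],[0,0,0]]]'|f
python3 -m handwheel '[[15,[0,-0.025,0],[0,0,0]],[15,[0,-0.025,0],[0,0,0]]]'|f
python3 -m handwheel '[[15,[0,-0.025,0],[0,0,0]],[15,[0,-0.025,0],[0,0,0]]]'|f
python3 -m handwheel '[[15,[0,-0.025,0],[0,0,0]],[15,[0,-0.025,0],[0,0,0]]]'|f
python3 -m handwheel '[[15,[0,-0.025,0],[0,0,0]],[15,[0,-0.025,0],[0,0,0]]]'|f
```

```text
tcp_pos: [0.6218, 0.0291, 0.165] wrist_force: [1.3, 7.1, -0.3] 
tcp_pos: [0.6217, 0.0284, 0.1652] wrist_force: [2.0, 8.2, 0.6] 
tcp_pos: [0.6215, 0.0275, 0.1652] wrist_force: [2.7, 9.4, 0.6] 
tcp_pos: [0.6213, 0.0265, 0.1652] wrist_force: [1.2, 10.0, 1.1] 
tcp_pos: [0.6211, 0.0255, 0.1652] wrist_force: [1.5, 9.5, 1.1]
```

```bash
f(){ grep -E 'tcp_pos|wrist_f' | tr '\n' ' '; echo; }
python3 -m handwheel '[[15,[0,-0.02,0],[0,0,0]],[15,[0,-0.02,0],[0,0,0]]]'|f
python3 -m handwheel '[[15,[0,-0.02,0],[0,0,0]],[15,[0,-0.02,0],[0,0,0]]]'|f
python3 - <<'E'
from h import *
dark_disc(cam("scene"))
E
```

```text
tcp_pos: [0.6209, 0.0248, 0.1652] wrist_force: [2.1, 8.7, 0.3] 
tcp_pos: [0.6208, 0.0244, 0.1653] wrist_force: [2.5, 13.0, 1.2] 
disc 21328 [606.4 -11.6] along y 10.35 across -8.85
disc 7637 [609.  -33.1] along y -10.23 across -1.95
```

```bash
python3 -m handwheel '[[15,[0,0.4,0],[0,0,0]],[15,[0,0.6,0],[0,0,0]],[15,[0,0.6,0],[0,0,0]],[15,[-0.8,0.6,0],[0,0,0]],[15,[-1.6,0.6,0],[0,0,0]],[15,[-1.6,0.6,0],[0,0,0]]]'>/dev/null
python3 - <<'E'
from h import *
st();go(595.3,-109.7,233,78.4);go(595.3,-109.7,167,78.4)
E
```

```text
{'time_s': 15.9833, 'tcp_pos': [0.6268, 0.0462, 0.2343], 'tool_rot': [2.3517, 89.6065, -9.2197], 'wrist_force': [0.1244, 0.5575, -0.879], 'finger_gap': 0.0195}
jaw 78.4 J6 8.4 shift [0.032, -3.977, 0.01] turn [0.0, 0.07, -0.0] rows 3.8
jaw 78.4 J6 8.4 shift [1.682, -3.978, -0.001] turn [0.0, 0.07, -0.0] rows 4.1
```

```bash
f(){ grep -E 'tcp_pos|wrist_f' | tr '\n' ' '; echo; }
python3 -m handwheel '[[15,[0,-1,0],[0,0,0]],[15,[0,-2,0],[0,0,0]],[15,[0,-3,0],[0,0,0]],[15,[0,-3.97,0],[0,0,0]],[15,[0,-3.98,0],[0,0,0]],[15,[0,-3.98,0],[0,0,0]],[15,[0.8,-3.98,0],[0,0,0]],[15,[1.4,-3.98,0],[0,0,0]],[15,[1.65,-3.98,0],[0,0,0]],[15,[1.65,-3.98,0],[0,0,0]]]'|f
python3 -m handwheel '[[15,[0,0.2,0],[0,0,0]],[15,[0,0.4,0],[0,0,0]],[15,[0,0.4,0],[0,0,0]]]'|f
python3 -m handwheel '[[15,[-0.06,0.05,0],[0,0,0]],[15,[-0.06,0.1,0],[0,0,0]],[15,[-0.06,0.1,0],[0,0,0]]]'|f
python3 -m handwheel '[[15,[0,0.05,0],[0,0,0]],[15,[0,0.1,0],[0,0,0]],[15,[0,0.1,0],[0,0,0]]]'|f
python3 -m handwheel '[[15,[0,0.05,0],[0,0,0]],[15,[0,0.1,0],[0,0,0]],[15,[0,0.1,0],[0,0,0]]]'|f
python3 -m handwheel '[[15,[0,0.05,0],[0,0,0]],[15,[0,0.05,0],[0,0,0]],[15,[0,0.05,0],[0,0,0]]]'|f
```

```text
tcp_pos: [0.5926, -0.1083, 0.1611] wrist_force: [0.3, -0.2, -2.7] 
tcp_pos: [0.5974, -0.0918, 0.1642] wrist_force: [-0.2, 0.3, -1.4] 
tcp_pos: [0.5977, -0.0894, 0.166] wrist_force: [0.8, -0.0, -2.2] 
tcp_pos: [0.5983, -0.0857, 0.1655] wrist_force: [-0.2, -3.1, -0.6] 
tcp_pos: [0.5991, -0.0816, 0.1654] wrist_force: [0.3, -3.2, -0.3] 
tcp_pos: [0.5994, -0.0797, 0.1653] wrist_force: [-0.1, -2.7, -1.9]
```

```bash
f(){ grep -E 'tcp_pos|wrist_f' | tr '\n' ' '; echo; }
python3 -m handwheel '[[15,[0,0.05,0],[0,0,0]],[15,[0,0.05,0],[0,0,0]],[15,[0,0.05,0],[0,0,0]]]'|f
python3 -m handwheel '[[15,[0,0.05,0],[0,0,0]],[15,[0,0.05,0],[0,0,0]],[15,[0,0.05,0],[0,0,0]]]'|f
python3 -m handwheel '[[15,[0,0.025,0],[0,0,0]],[15,[0,0.025,0],[0,0,0]]]'|f
python3 -m handwheel '[[15,[0,0.025,0],[0,0,0]],[15,[0,0.025,0],[0,0,0]]]'|f
python3 -m handwheel '[[15,[0,0.025,0],[0,0,0]],[15,[0,0.025,0],[0,0,0]]]'|f
```

```text
tcp_pos: [0.5998, -0.0777, 0.1653] wrist_force: [0.2, -2.8, -1.5] 
tcp_pos: [0.6001, -0.0759, 0.1653] wrist_force: [-1.0, -5.3, -1.6] 
tcp_pos: [0.6002, -0.0754, 0.1654] wrist_force: [-1.8, -8.8, 1.5] 
tcp_pos: [0.6004, -0.0745, 0.1654] wrist_force: [-2.5, -8.4, 0.9] 
tcp_pos: [0.6006, -0.0735, 0.1654] wrist_force: [-2.5, -8.3, 0.7]
```

```bash
f(){ grep -E 'tcp_pos|wrist_f' | tr '\n' ' '; echo; }
python3 -m handwheel '[[15,[0,0.02,0],[0,0,0]],[15,[0,0.02,0],[0,0,0]]]'|f
python3 - <<'E'
from h import *
dark_disc(cam("scene"))
E
```

```text
tcp_pos: [0.6007, -0.0731, 0.1655] wrist_force: [-3.9, -10.9, 1.1] 
disc 20544 [601.6 -33.5] along y -12.09 across -9.16
disc 7613 [612.4 -15.6] along y 7.65 across -2.15
```

```bash
f(){ grep -E 'tcp_pos|wrist_f' | tr '\n' ' '; echo; }
python3 -m handwheel '[[15,[0,0.02,0],[0,0,0]],[15,[0,0.02,0],[0,0,0]]]'|f
python3 -m handwheel '[[15,[0,0.02,0],[0,0,0]],[15,[0,0.02,0],[0,0,0]]]'|f
python3 - <<'E'
from h import *
dark_disc(cam("scene"))
E
```

```text
tcp_pos: [0.6008, -0.0728, 0.1657] wrist_force: [-5.0, -15.6, 3.8] 
tcp_pos: [0.6009, -0.0725, 0.1659] wrist_force: [-7.5, -19.7, 5.6] 
disc 20890 [601.7 -33.6] along y -12.19 across -9.01
disc 7656 [612.5 -15.3] along y 7.91 across -2.17
```

Both strips hit their stops: force rose beyond the sliding level on each side, and the disc travelled about 18 mm end to end. Returning the mallet to its pad.

```bash
python3 -m handwheel '[[15,[0,-0.4,0],[0,0,0]],[15,[0,-0.6,0],[0,0,0]],[15,[0,-0.6,0],[0,0,0]],[15,[-0.8,-0.6,0],[0,0,0]],[15,[-1.6,-0.6,0],[0,0,0]],[15,[-1.8,-0.6,0],[0,0,0]],[15,[-1.8,-0.6,0],[0,0,0]]]'>/dev/null
python3 - <<'E'
from h import *
st();go(422,117,234,78.4)
c=cam("scene");dark_disc(c);cv2.imwrite("pics/s6.png",cv2.resize(c["im"][130:310,240:460],None,fx=3.5,fy=3.3))
E
```

```text
{'time_s': 20.25, 'tcp_pos': [0.5975, -0.0938, 0.2396], 'tool_rot': [4.9067, 89.7644, -6.6568], 'wrist_force': [-0.0499, 0.3514, -2.0034], 'finger_gap': 0.0197}
jaw 78.4 J6 -5.1 shift [0.12, 4.282, -5.355] turn [0.01, 0.04, -0.0] rows 6.6
disc 12689 [589.3 -25.9] along y -7.14 across -22.71
disc 8006 [612.8 -15.5] along y 7.75 across -1.79
```

View pics/s6.png

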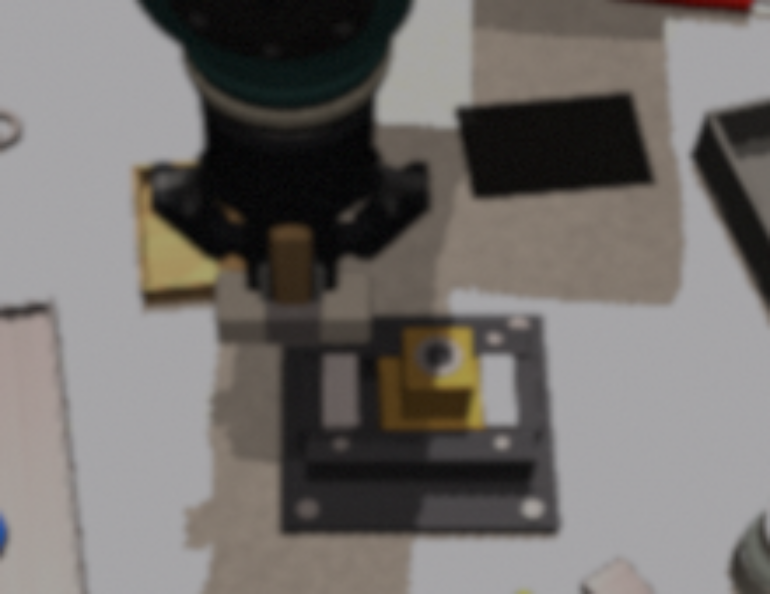

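The insert at (438,355) stands against the left strip, with a wide gap to the right strip at (340,390). The mallet is still upright in the grip and the pad is free at (555,145).

```bash
python3 -m handwheel '[[15,[0,4.28,-5.35],[0,0,0]],[15,[0,4.28,-5.35],[0,0,0]],[15,[0,4.28,-5.35],[0,0,0]],[15,[0,4.28,-5.35],[0,0,0]],[15,[0,4.28,-5.35],[0,0,0]],[15,[0,4.28,-5.35],[0,0,0]],[15,[0,4.28,-5.35],[0,0,0]],[15,[0,4.28,-5.35],[0,0,0]],[15,[0,4.28,-5.35],[0,0,0]]]'>/dev/null
python3 - <<'E'
from h import *
st();go(422,117,116,78.4)
E
```

```text
{'time_s': 21.05, 'tcp_pos': [0.4199, 0.1175, 0.2363], 'tool_rot': [-170.7832, 89.906, 177.7729], 'wrist_force': [0.3671, -0.2487, -2.5362], 'finger_gap': 0.0194}
jaw 78.6 J6 16.3 shift [3.007, -0.002, 0.058] turn [0.03, -0.02, 0.0] rows 2.9
```

```bash
f(){ grep -E 'tcp_pos|wrist_f|gap' | tr '\n' ' '; echo; }
python3 -m handwheel '[[15,[0.9,0,0.05],[0,0,0]],[15,[1.8,0,0.05],[0,0,0]],[15,[2.5,0,0.05],[0,0,0]],[15,[2.8,0,0.05],[0,0,0]],[15,[2.95,0,0.05],[0,0,0]],[15,[2.95,0,0.05],[0,0,0]],[15,[2.95,0,0.05],[0,0,0]]]'|f
python3 -m handwheel '[[15,[0.04,0,0],[0,0,0]],[15,[0.04,0,0],[0,0,0]],[15,[0.04,0,0],[0,0,0]]]'|f
python3 -m handwheel '[[15,[0.03,0,0],[0,0,0]],[15,[0.03,0,0],[0,0,0]],[15,[0.03,0,0],[0,0,0]]]'|f
```

```text
tcp_pos: [0.4236, 0.1158, 0.1194] wrist_force: [0.5, 0.2, -2.0] finger_gap: 0.0192 
tcp_pos: [0.4236, 0.1162, 0.1183] wrist_force: [-0.2, 0.3, -1.8] finger_gap: 0.0195 
tcp_pos: [0.4232, 0.1162, 0.1167] wrist_force: [-0.3, 0.3, -2.3] finger_gap: 0.0193
```

```bash
f(){ grep -E 'tcp_pos|wrist_f|gap' | tr '\n' ' '; echo; }
python3 -m handwheel '[[15,[0.04,0,0],[0,0,0]],[15,[0.04,0,0],[0,0,0]],[15,[0.04,0,0],[0,0,0]]]'|f
python3 -m handwheel '[[15,[0.03,0,0],[0,0,0]],[15,[0.03,0,0],[0,0,0]],[15,[0.03,0,0],[0,0,0]]]'|f
python3 -m handwheel '[[15,[0.02,0,0],[0,0,0]],[15,[0.02,0,0],[0,0,0]],[15,[0.02,0,0],[0,0,0]]]'|f
```

```text
tcp_pos: [0.4231, 0.1162, 0.1149] wrist_force: [1.0, 0.2, -2.2] finger_gap: 0.0189 
tcp_pos: [0.4233, 0.1162, 0.1138] wrist_force: [0.1, 1.3, 0.6] finger_gap: 0.0194 
tcp_pos: [0.4234, 0.1163, 0.1136] wrist_force: [-3.6, 1.7, 15.5] finger_gap: 0.0193
```

```bash
python3 -m handwheel '[[17,[-0.02,0,0],[0,0,0]],[22,[-0.02,0,0],[0,0,0]],[30,[-0.03,0,0],[0,0,0]],[55,[-0.05,0,0],[0,0,0]],[60,[-0.05,0,0],[0,0,0]],[60,[-0.05,0,0],[0,0,0]],[60,[-0.8,0,0],[0,0,0]],[60,[-1.8,0,0],[0,0,0]],[60,[-3,0,0],[0,0,0]],[60,[-3,0,0],[0,0,0]],[60,[-3,0,0],[0,0,0]]]'
python3 - <<'E'
from h import *
st()
c=cam("scene"); cv2.imwrite("pics/s7.png",cv2.resize(c["im"][100:220,340:470],None,fx=4.5,fy=4.5))
D=C0+U*8; print(D); go(*D,236,-11.6)
E
```

```text
time_s: 23.8
tcp_pos: [0.4243, 0.1163, 0.2353]
tool_rot: [16.2, 89.7, 4.6]
wrist_force: [0.1, -0.5, -0.7]
finger_gap: 0.0595
{'time_s': 23.8, 'tcp_pos': [0.4243, 0.1163, 0.2353], 'tool_rot': [16.1704, 89.7214, 4.592], 'wrist_force': [0.0668, -0.5429, -0.7387], 'finger_gap': 0.0595}
[614.60862337 -15.663398  ]
jaw 78.4 J6 16.3 shift [-0.053, -2.27, 5.34] turn [-15.0, 0.02, 0.01] rows 12.6
```

View pics/s7.png

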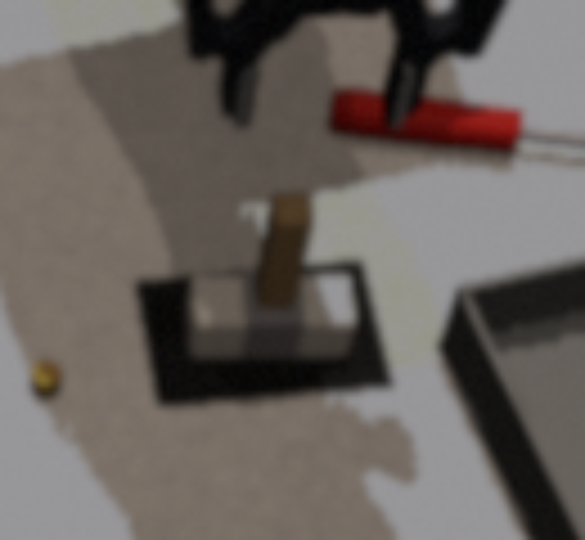

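Mallet stands upright on the pad at (270,310). Next: above the insert, jaws across its x faces.

```bash
python3 -m handwheel '[[70,[0,-2.27,5.34],[-15,0,0]],[70,[0,-2.27,5.34],[-15,0,0]],[70,[0,-2.27,5.34],[-15,0,0]],[70,[0,-2.27,5.34],[-15,0,0]],[70,[0,-2.27,5.34],[-15,0,0]],[70,[0,-2.27,5.34],[-15,0,0]],[70,[0,-2.27,5.34],[-15,0,0]],[70,[0,-2.27,5.34],[-15,0,0]],[70,[0,-2.27,5.34],[-15,0,0]],[70,[0,-2.27,5.34],[-15,0,0]],[70,[0,-2.27,5.34],[-15,0,0]],[70,[0,-2.27,5.34],[-15,0,0]]]'>/dev/null; python3 -m handwheel '[[70,[0,0,0],[-0.2,0,0]],[70,[0,0,0],[-0.2,0,0]]]' >/dev/null
python3 - <<'E'
from h import *
st()
D=C0+U*8; go(*D,129,-11.6)
c=cam("scene"); cv2.imwrite("pics/s8.png",cv2.resize(c["im"][130:310,260:460],None,fx=3.3,fy=3.3))
E
```

```text
{'time_s': 25.0167, 'tcp_pos': [0.6138, -0.0156, 0.2314], 'tool_rot': [95.2422, 89.8755, 170.6949], 'wrist_force': [-0.8197, -0.4483, -0.3073], 'finger_gap': 0.0699}
jaw 165.5 J6 -84.5 shift [2.561, -0.025, 0.005] turn [-0.49, -0.0, -0.02] rows 2.5
```

View pics/s8.png

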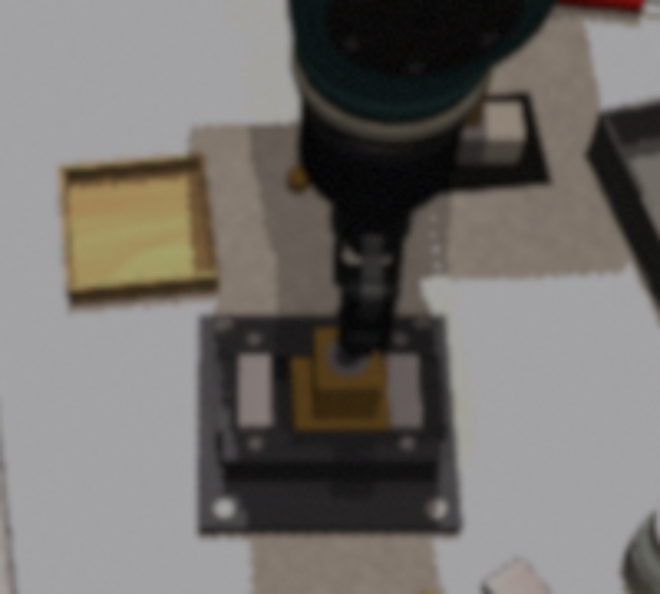

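Fingers hang directly over the insert at (350,350). Descending with the fingertips kept above the mould (over 55 mm).

```bash
f(){ grep -E 'tcp_pos|wrist_f|gap' | tr '\n' ' '; echo; }
python3 -m handwheel '[[70,[0.8,0,0],[-0.49,0,0]],[70,[1.6,0,0],[-0.49,0,0]],[70,[2.3,0,0],[-0.49,0,0]],[70,[2.5,0,0],[-0.49,0,0]],[70,[2.5,0,0],[-0.49,0,0]]]'|f
python3 -m handwheel '[[55,[0,0,0],[0,0,0]],[50,[0,0,0],[0,0,0]],[46,[0,0,0],[0,0,0]],[42,[0,0,0],[0,0,0]],[38,[0,0,0],[0,0,0]],[34,[0,0,0],[0,0,0]],[34,[0,0,0],[0,0,0]],[34,[0,0,0],[0,0,0]]]'|f
python3 - <<'E'
from h import *
s=readout.observe(); p=np.array(s["tcp_pos"][:2])*1000; print((p-C0)@U, (p-C0)@[U[1],-U[0]]); go(*(C0),s["tcp_pos"][2]*1000,-11.6)
E
```

```text
tcp_pos: [0.613, -0.0155, 0.1309] wrist_force: [0.6, -0.1, 0.1] finger_gap: 0.0696 
tcp_pos: [0.6146, -0.0157, 0.1343] wrist_force: [-2.5, 0.3, 7.5] finger_gap: 0.0391 
7.962466816453375 -0.04356646598385543
jaw 168.5 J6 -87.5 shift [-0.0, -0.001, -0.199] turn [0.02, 0.0, 0.02] rows 0.2
```

```bash
f(){ grep -E 'tcp_pos|wrist_f|gap' | tr '\n' ' '; echo; }
python3 -m handwheel '[[34,[0,0,-0.05],[0,0,0]],[34,[0,0,-0.1],[0,0,0]],[34,[0,0,-0.15],[0,0,0]],[34,[0,0,-0.2],[0,0,0]],[34,[0,0,-0.2],[0,0,0]],[34,[0,0,-0.2],[0,0,0]]]'|f
python3 -m handwheel '[[34,[-0.1,0,0],[0,0,0]],[34,[-0.2,0,0],[0,0,0]],[34,[-0.3,0,0],[0,0,0]],[34,[-0.3,0,0],[0,0,0]]]'|f
python3 -m handwheel '[[34,[-0.1,0,0],[0,0,0]],[34,[-0.2,0,0],[0,0,0]],[34,[-0.3,0,0],[0,0,0]],[34,[-0.3,0,0],[0,0,0]]]'|f
python3 - <<'E'
from h import *
c=cam("scene"); cv2.imwrite("pics/s9.png",cv2.resize(c["im"][130:310,260:460],None,fx=3.3,fy=3.3))
E
```

```text
tcp_pos: [0.6132, -0.0231, 0.1343] wrist_force: [-0.4, 3.6, 7.6] finger_gap: 0.0391 
tcp_pos: [0.6128, -0.0236, 0.1457] wrist_force: [-0.0, -0.8, -6.5] finger_gap: 0.039 
tcp_pos: [0.6129, -0.0236, 0.1578] wrist_force: [-0.1, -0.6, -6.5] finger_gap: 0.0391
```

View pics/s9.png

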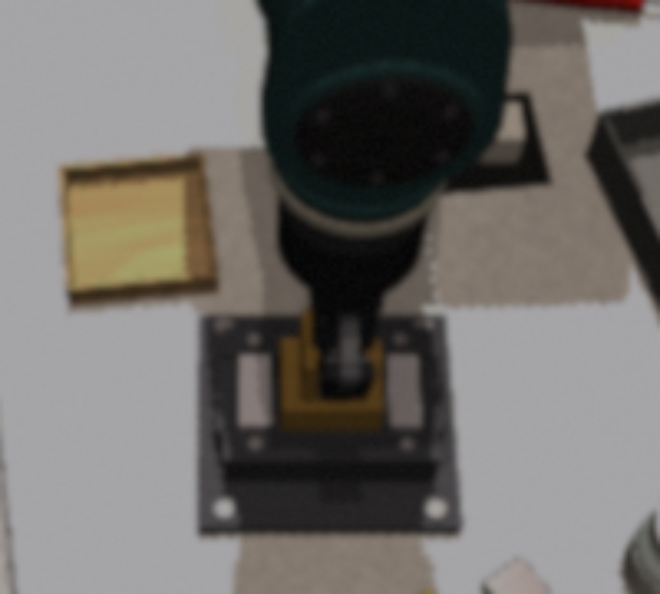

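Both strips are clear on either side and the insert rises freely (6.5 N, its weight) at (335,390).

```bash
f(){ grep -E 'tcp_pos|wrist_f|gap' | tr '\n' ' '; echo; }
python3 -m handwheel '[[34,[-0.5,0,0],[0,0,0]],[34,[-1,0,0],[0,0,0]],[34,[-1.5,0,0],[0,0,0]],[34,[-2,0,0],[0,0,0]],[34,[-2,0,0],[0,0,0]]]'|f
python3 - <<'E'
from h import *
go(449.6,-113.4,236,174.5);go(449.6,-113.4,130,174.5)
E
```

```text
tcp_pos: [0.6137, -0.0236, 0.2404] wrist_force: [0.5, -0.4, -6.7] finger_gap: 0.0391 
jaw 168.5 J6 -88.3 shift [0.091, 3.574, -3.016] turn [-1.0, -0.0, 0.05] rows 4.5
jaw 168.5 J6 -88.3 shift [2.741, 3.587, -3.017] turn [-1.0, -0.0, 0.05] rows 5.2
```

```bash
f(){ grep -E 'tcp_pos|wrist_f|gap' | tr '\n' ' '; echo; }
python3 -m handwheel '[[34,[0.05,0.5,-0.4],[-0.2,0,0]],[34,[0.05,1,-0.85],[-0.5,0,0]],[34,[0.05,1.6,-1.35],[-1,0,0]],[34,[0.05,2.2,-1.85],[-1,0,0]],[34,[0.05,2.8,-2.35],[-1,0,0]],[34,[0.05,3.3,-2.8],[-1,0,0]],[34,[0.05,3.58,-3.02],[-1,0,0]],[34,[0.05,3.58,-3.02],[-1,0,0]],[34,[0.05,3.58,-3.02],[-1,0,0]]]'|f
python3 -m handwheel '[[34,[0.5,0,0],[0,0,0]],[34,[1,0,0],[0,0,0]],[34,[1.5,0,0],[0,0,0]],[34,[2,0,0],[0,0,0]],[34,[2.4,0,0],[0,0,0]],[34,[2.6,0,0],[0,0,0]],[34,[2.6,0,0],[0,0,0]],[34,[2.6,0,0],[0,0,0]]]'|f
python3 - <<'E'
from h import *
go(449.6,-113.4,130,174.5)
E
```

```text
tcp_pos: [0.4478, -0.1136, 0.2345] wrist_force: [0.8, -0.4, -7.4] finger_gap: 0.0388 
tcp_pos: [0.4486, -0.1132, 0.131] wrist_force: [0.3, -0.2, -6.3] finger_gap: 0.039 
jaw 174.5 J6 -108.8 shift [0.025, -0.024, -0.003] turn [0.01, 0.0, -0.0] rows 0.0
```

```bash
f(){ grep -E 'tcp_pos|wrist_f|gap' | tr '\n' ' '; echo; }
python3 -m handwheel '[[34,[0.05,0,0],[0,0,0]],[34,[0.08,0,0],[0,0,0]],[34,[0.08,0,0],[0,0,0]]]'|f
python3 -m handwheel '[[34,[0.02,0,0],[0,0,0]],[34,[0.02,0,0],[0,0,0]],[34,[0.02,0,0],[0,0,0]]]'|f
python3 -m handwheel '[[34,[0.02,0,0],[0,0,0]],[34,[0.02,0,0],[0,0,0]],[34,[0.02,0,0],[0,0,0]]]'|f
```

```text
tcp_pos: [0.4485, -0.1134, 0.1281] wrist_force: [-0.7, 0.1, -7.3] finger_gap: 0.0388 
tcp_pos: [0.4482, -0.1134, 0.1271] wrist_force: [-0.2, -0.2, -6.3] finger_gap: 0.0389 
tcp_pos: [0.4482, -0.1134, 0.1263] wrist_force: [-1.2, -0.1, -0.5] finger_gap: 0.0393
```

Touchdown (force 0, height as computed). Opening gently and lifting away.

```bash
python3 -m handwheel '[[37,[0.01,0,0],[0,0,0]],[40,[0.01,0,0],[0,0,0]],[44,[0,0,0],[0,0,0]],[50,[0,0,0],[0,0,0]],[60,[0,0,0],[0,0,0]],[65,[0,0,0],[0,0,0]],[65,[0,0,0],[0,0,0]],[65,[-0.8,0,0],[0,0,0]],[65,[-1.7,0,0],[0,0,0]],[65,[-2.5,0,0],[0,0,0]],[65,[-2.6,0,0],[0,0,0]]]'
python3 - <<'E'
from h import *
c=cam("scene"); cv2.imwrite("pics/s10.png",cv2.resize(c["im"][140:340,120:400],None,fx=2.8,fy=2.8))
t=cam("top")
for n,c in(("scene",c),("top",t)):
    h=cv2.cvtColor(c["im"],cv2.COLOR_BGR2HSV); m=((h[...,0]>100)&(h[...,0]<130)&(h[...,1]>140)).astype(np.uint8)*255
    for k in cv2.findContours(m,cv2.RETR_EXTERNAL,cv2.CHAIN_APPROX_NONE)[0]:
        if cv2.contourArea(k)<60: continue
        (u,v),r=cv2.minEnclosingCircle(k); M=cv2.moments(k); q=[M["m10"]/M["m00"],M["m01"]/M["m00"]]
        print(n,np.round(q),round(cv2.contourArea(k)),(plane(c,[q],.02)[0]*1000).round(0))
E
```

```text
time_s: 30.87
tcp_pos: [0.4496, -0.1139, 0.2349]
tool_rot: [-108.7, 89.6, -24.2]
wrist_force: [0.8, 0.3, -0.1]
finger_gap: 0.0649
scene [183. 299.] 316 [ 638. -381.   20.]
scene [231. 291.] 287 [ 639. -289.   20.]
scene [183. 251.] 278 [ 532. -376.   20.]
top [458. 270.] 260 [ 530. -374.   20.]
top [460. 218.] 258 [ 635. -379.   20.]
top [414. 217.] 242 [ 636. -287.   20.]
```

View pics/s10.png

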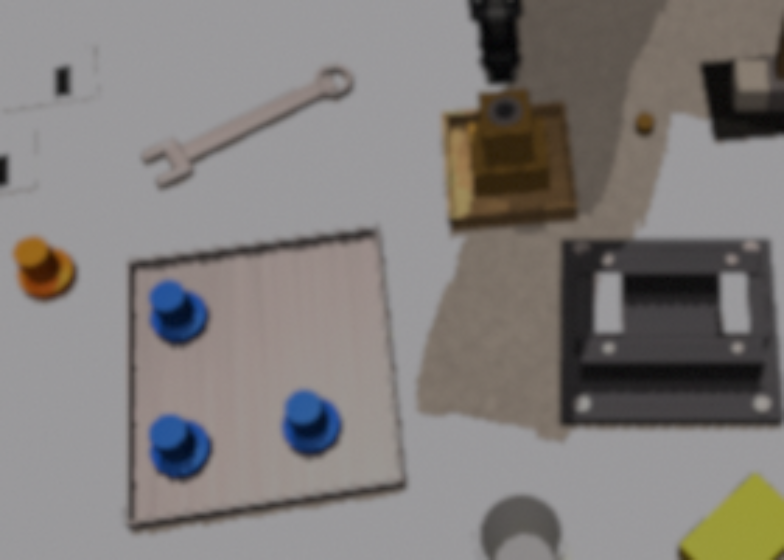

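The insert stands upright in the wooden tray at (508,150). The mould is empty with both strips at the outer stops. Caps stay at (180,312), (182,445) and (310,422) in the catch tray, and both cameras agree on their positions.

Run:
```python
from h import *
st(); go(637,-288,150,174.5)
```

```text
{'time_s': 30.9667, 'tcp_pos': [0.4488, -0.1136, 0.2313], 'tool_rot': [-108.0749, 89.8349, -23.5687], 'wrist_force': [0.9611, 0.4166, -1.104], 'finger_gap': 0.065}
jaw 174.5 J6 -108.8 shift [2.049, -5.095, -3.888] turn [0.0, -0.01, 0.03] rows 6.5
```

```bash
python3 -m handwheel '[[62,[0,-5.1,-3.9],[0,0,0]],[62,[0,-5.1,-3.9],[0,0,0]],[62,[0,-5.1,-3.9],[0,0,0]],[62,[0,-5.1,-3.9],[0,0,0]],[62,[0,-5.1,-3.9],[0,0,0]],[62,[0,-5.1,-3.9],[0,0,0]],[62,[0,-5.1,-3.9],[0,0,0]],[62,[0.9,-5.1,-3.9],[0,0,0]],[62,[1.8,-5.1,-3.9],[0,0,0]],[62,[2.05,-5.1,-3.9],[0,0,0]],[62,[2.05,-5.1,-3.9],[0,0,0]]]'
python3 - <<'E'
from h import *
go(637,-288,90,174.5)
c=cam("scene"); cv2.imwrite("pics/s11.png",cv2.resize(c["im"][200:350,130:330],None,fx=3.5,fy=3.5))
E
```

```text
time_s: 31.88
tcp_pos: [0.6346, -0.2871, 0.1443]
tool_rot: [64.2, 89.6, 148.7]
wrist_force: [-0.8, -0.3, 0.2]
finger_gap: 0.0619
jaw 174.5 J6 -115.5 shift [1.356, -0.07, -0.021] turn [0.0, 0.03, -0.06] rows 1.3
```

View pics/s11.png

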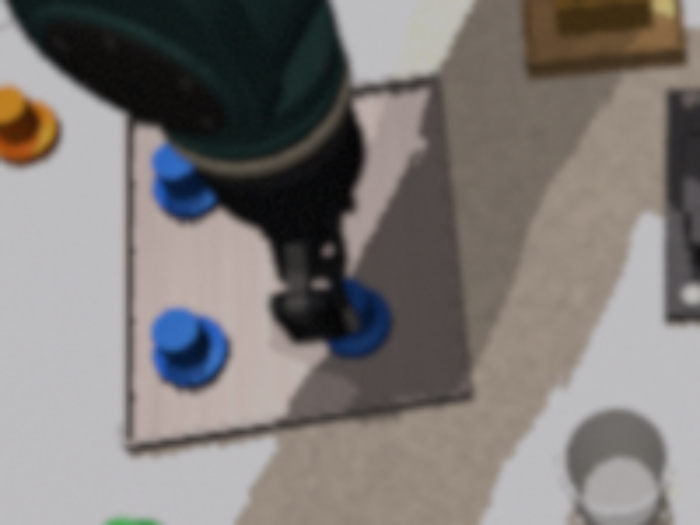

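Run:
```python
from h import *
c=cam("scene"); print((proj(c,[[.6346,-.2871,.08],[.637,-.288,.023],[.637,-.288,.003]])-[130,200])*3.5)
```

```text
[[334.93804151 266.55757178]
 [353.01592851 312.5155515 ]
 [359.3140873  326.07762176]]
```

Fingers straddle the neck; the projection of the tool tip agrees with the cap's place. Descending and gripping.

```bash
python3 -m handwheel '[[62,[0.5,-0.05,0],[0,0,0]],[62,[1,-0.05,0],[0,0,0]],[62,[1.35,-0.05,0],[0,0,0]],[62,[1.35,-0.05,0],[0,0,0]],[40,[1.35,-0.05,0],[0,0,0]],[20,[1.35,-0.05,0],[0,0,0]],[20,[1.35,-0.05,0],[0,0,0]],[20,[1.35,-0.05,0],[0,0,0]],[20,[1.35,-0.05,0],[0,0,0]],[20,[1.35,-0.05,0],[0,0,0]]]'
python3 -m handwheel '[[20,[-0.8,0,0],[0,0,0]],[20,[-1.8,0,0],[0,0,0]],[20,[-2.8,0,0],[0,0,0]],[20,[-3.6,0,0],[0,0,0]],[20,[-3.6,0,0],[0,0,0]]]'
python3 - <<'E'
from h import *
go(630,292,235,174.5)
E
```

```text
time_s: 32.82
tcp_pos: [0.639, -0.2887, 0.0964]
tool_rot: [-115.3, 89.8, -30.8]
wrist_force: [-1.4, 0.5, 9.9]
finger_gap: 0.0238
time_s: 33.23
tcp_pos: [0.6398, -0.2892, 0.2466]
tool_rot: [-115.4, 89.4, -30.9]
wrist_force: [0.5, -0.5, -0.7]
finger_gap: 0.0236
jaw 174.5 J6 -115.5 shift [0.206, 1.637, 14.44] turn [0.0, -0.04, 0.09] rows 13.9
```

```bash
python3 -m handwheel '[[20,[0.2,1.64,14.4],[0,0,0]],[20,[0.2,1.64,14.4],[0,0,0]],[20,[0.2,1.64,14.4],[0,0,0]],[20,[0.2,1.64,14.4],[0,0,0]],[20,[0.2,1.64,14.4],[0,0,0]],[20,[0.2,1.64,14.4],[0,0,0]],[20,[0.2,1.64,14.4],[0,0,0]],[20,[0.2,1.64,14.4],[0,0,0]],[20,[0.2,1.64,14.4],[0,0,0]],[20,[0.2,1.64,14.4],[0,0,0]],[20,[0.2,1.64,14.4],[0,0,0]],[20,[0.2,1.64,14.4],[0,0,0]]]'
python3 - <<'E'
from h import *
go(630,292,235,174.5);go(630,292,99,174.5)
E
```

```text
time_s: 34.23
tcp_pos: [0.6293, 0.2137, 0.2324]
tool_rot: [-72.6, 89.9, 11.9]
wrist_force: [1.0, -0.0, -1.0]
finger_gap: 0.024
jaw 174.5 J6 -72.8 shift [-0.063, 0.169, 1.952] turn [0.0, 0.0, 0.02] rows 1.9
jaw 174.5 J6 -72.8 shift [3.337, 0.175, 1.95] turn [0.0, 0.0, 0.02] rows 3.7
```

```bash
python3 -m handwheel '[[20,[0,0.17,1],[0,0,0]],[20,[0,0.17,1.95],[0,0,0]],[20,[0,0.17,1.95],[0,0,0]],[20,[1,0.17,1.95],[0,0,0]],[20,[2,0.17,1.95],[0,0,0]],[20,[2.9,0.17,1.95],[0,0,0]],[20,[3.3,0.17,1.95],[0,0,0]],[20,[3.34,0.17,1.95],[0,0,0]],[20,[3.34,0.17,1.95],[0,0,0]]]'
python3 -m handwheel '[[25,[0,0,0],[0,0,0]],[35,[0,0,0],[0,0,0]],[45,[0,0,0],[0,0,0]],[45,[0,0,0],[0,0,0]],[45,[-1,0,0],[0,0,0]],[45,[-2,0,0],[0,0,0]],[45,[-3,0,0],[0,0,0]],[45,[-3.4,0,0],[0,0,0]]]'
python3 - <<'E'
from h import *
s=st();go(637,-380,235,174.5)
for n in("scene","top"):
    c=cam(n)
    h=cv2.cvtColor(c["im"],cv2.COLOR_BGR2HSV); m=((h[...,0]>100)&(h[...,0]<130)&(h[...,1]>140)).astype(np.uint8)*255
    for k in cv2.findContours(m,cv2.RETR_EXTERNAL,cv2.CHAIN_APPROX_NONE)[0]:
        if cv2.contourArea(k)<40: continue
        M=cv2.moments(k); q=[M["m10"]/M["m00"],M["m01"]/M["m00"]]
        print(n,np.round(q),round(cv2.contourArea(k)),(plane(c,[q],.02)[0]*1000).round(0))
E
```

```text
time_s: 34.98
tcp_pos: [0.6302, 0.2897, 0.0978]
tool_rot: [114.3, 90.0, -161.2]
wrist_force: [-0.1, -0.6, 0.5]
finger_gap: 0.0236
time_s: 35.65
tcp_pos: [0.6311, 0.2901, 0.2399]
tool_rot: [-66.3, 89.6, 18.2]
wrist_force: [1.0, -0.1, -0.1]
finger_gap: 0.0449
{'time_s': 35.65, 'tcp_pos': [0.6311, 0.2901, 0.2399], 'tool_rot': [-66.3313, 89.6132, 18.1749], 'wrist_force': [0.9596, -0.0918, -0.1082], 'finger_gap': 0.0449}
jaw 174.5 J6 -66.5 shift [0.088, -1.749, -16.663] turn [0.0, 0.03, 0.06] rows 16.1
scene [183. 299.] 314 [ 638. -381.   20.]
scene [183. 251.] 279 [ 532. -376.   20.]
scene [506. 236.] 307 [632. 285.  20.]
top [458. 270.] 260 [ 530. -374.   20.]
top [460. 218.] 258 [ 635. -379.   20.]
top [130. 212.] 284 [630. 287.  20.]
```

Cap one is in the tote at about (630,287) mm. Fetching the second.

```bash
python3 -m handwheel '[[62,[0.1,-1.75,-16.7],[0,0,0]],[62,[0.1,-1.75,-16.7],[0,0,0]],[62,[0.1,-1.75,-16.7],[0,0,0]],[62,[0.1,-1.75,-16.7],[0,0,0]],[62,[0.1,-1.75,-16.7],[0,0,0]],[62,[0.1,-1.75,-16.7],[0,0,0]],[62,[0.1,-1.75,-16.7],[0,0,0]],[62,[0.1,-1.75,-16.7],[0,0,0]],[62,[0.1,-1.75,-16.7],[0,0,0]],[62,[0.1,-1.75,-16.7],[0,0,0]],[62,[0.1,-1.75,-16.7],[0,0,0]],[62,[0.1,-1.75,-16.7],[0,0,0]]]'
python3 - <<'E'
from h import *
go(637,-380,150,174.5)
E
```

```text
time_s: 36.75
tcp_pos: [0.6339, -0.2121, 0.2302]
tool_rot: [68.7, 90.0, 153.2]
wrist_force: [0.9, 0.2, 1.4]
finger_gap: 0.0619
jaw 174.5 J6 -110.0 shift [2.005, -0.481, -4.17] turn [-0.0, 0.0, -0.0] rows 4.5
```

```bash
python3 -m handwheel '[[62,[0,-0.48,-1.05],[0,0,0]],[62,[0,-0.48,-2.1],[0,0,0]],[62,[0,-0.48,-3.1],[0,0,0]],[62,[0,-0.48,-4.1],[0,0,0]],[62,[0,-0.48,-4.17],[0,0,0]],[62,[0.9,-0.48,-4.17],[0,0,0]],[62,[1.6,-0.48,-4.17],[0,0,0]],[62,[1.8,-0.48,-4.17],[0,0,0]],[62,[1.8,-0.48,-4.17],[0,0,0]]]'
python3 - <<'E'
from h import *
go(637,-380,92,174.5)
c=cam("scene"); print(proj(c,[[.637,-.380,.023]]))
h=cv2.cvtColor(c["im"],cv2.COLOR_BGR2HSV); m=((h[...,0]>100)&(h[...,0]<130)&(h[...,1]>140)).astype(np.uint8)*255
for k in cv2.findContours(m,cv2.RETR_EXTERNAL,cv2.CHAIN_APPROX_NONE)[0]: print(cv2.boundingRect(k))
E
```

```text
time_s: 37.5
tcp_pos: [0.6366, -0.3772, 0.1561]
tool_rot: [58.7, 89.7, 143.2]
wrist_force: [-0.5, 0.8, 0.5]
finger_gap: 0.0619
jaw 174.5 J6 -121.5 shift [1.602, -0.022, -0.072] turn [0.0, 0.02, -0.04] rows 1.5
[[183.39179372 298.27493644]]
(171, 299, 1, 1)
(175, 289, 20, 21)
(168, 256, 1, 1)
(171, 242, 1, 1)
(175, 241, 19, 21)
(496, 225, 21, 22)
(379, 50, 1, 1)
(183, 47, 1, 1)
(355, 45, 1, 1)
```

```bash
python3 -m handwheel '[[62,[0.5,-0.02,-0.06],[0,0,0]],[62,[1,-0.02,-0.06],[0,0,0]],[62,[1.55,-0.02,-0.06],[0,0,0]],[62,[1.55,-0.02,-0.06],[0,0,0]],[40,[1.55,-0.02,-0.06],[0,0,0]],[20,[1.55,-0.02,-0.06],[0,0,0]],[20,[1.55,-0.02,-0.06],[0,0,0]],[20,[1.55,-0.02,-0.06],[0,0,0]],[20,[1.55,-0.02,-0.06],[0,0,0]],[20,[1.55,-0.02,-0.06],[0,0,0]]]'
python3 -m handwheel '[[20,[-0.8,0,0],[0,0,0]],[20,[-1.8,0,0],[0,0,0]],[20,[-2.8,0,0],[0,0,0]],[20,[-3.6,0,0],[0,0,0]],[20,[-3.6,0,0],[0,0,0]]]'
python3 - <<'E'
from h import *
go(560,290,235,174.5)
E
```

```text
time_s: 38.38
tcp_pos: [0.6391, -0.381, 0.0993]
tool_rot: [-119.8, 89.8, -35.3]
wrist_force: [-0.9, 1.6, 7.9]
finger_gap: 0.0236
time_s: 38.8
tcp_pos: [0.6395, -0.3813, 0.2497]
tool_rot: [-121.5, 89.4, -36.9]
wrist_force: [1.3, -0.5, 0.9]
finger_gap: 0.0241
jaw 174.5 J6 -121.6 shift [0.236, 3.586, 16.518] turn [0.0, -0.06, 0.09] rows 16.2
```

```bash
python3 -m handwheel '[[20,[0.2,3.58,16.5],[0,0,0]],[20,[0.2,3.58,16.5],[0,0,0]],[20,[0.2,3.58,16.5],[0,0,0]],[20,[0.2,3.58,16.5],[0,0,0]],[20,[0.2,3.58,16.5],[0,0,0]],[20,[0.2,3.58,16.5],[0,0,0]],[20,[0.2,3.58,16.5],[0,0,0]],[20,[0.2,3.58,16.5],[0,0,0]],[20,[0.2,3.58,16.5],[0,0,0]],[20,[0.2,3.58,16.5],[0,0,0]],[20,[0.2,3.58,16.5],[0,0,0]],[20,[0.2,3.58,16.5],[0,0,0]]]'
python3 - <<'E'
from h import *
go(560,292,101,174.5)
E
```

```text
time_s: 39.8
tcp_pos: [0.5791, 0.118, 0.2362]
tool_rot: [-80.8, 89.9, 3.7]
wrist_force: [0.9, 0.5, -0.6]
finger_gap: 0.0237
jaw 174.5 J6 -80.9 shift [3.379, 0.899, 4.284] turn [0.0, 0.0, 0.02] rows 5.3
```

```bash
python3 -m handwheel '[[20,[0,0.9,4.28],[0,0,0]],[20,[0,0.9,4.28],[0,0,0]],[20,[0,0.9,4.28],[0,0,0]],[20,[0,0.9,4.28],[0,0,0]],[20,[0,0.9,4.28],[0,0,0]],[20,[0,0.9,4.28],[0,0,0]],[20,[1,0.9,4.28],[0,0,0]],[20,[2,0.9,4.28],[0,0,0]],[20,[2.9,0.9,4.28],[0,0,0]],[20,[3.37,0.9,4.28],[0,0,0]],[20,[3.37,0.9,4.28],[0,0,0]],[20,[3.37,0.9,4.28],[0,0,0]]]'
python3 -m handwheel '[[25,[0,0,0],[0,0,0]],[35,[0,0,0],[0,0,0]],[45,[0,0,0],[0,0,0]],[45,[0,0,0],[0,0,0]],[45,[-1,0,0],[0,0,0]],[45,[-2,0,0],[0,0,0]],[45,[-3,0,0],[0,0,0]],[45,[-3.4,0,0],[0,0,0]]]'
python3 - <<'E'
from h import *
s=st();go(531,-375,235,174.5)
for n in("scene","top"):
    c=cam(n)
    h=cv2.cvtColor(c["im"],cv2.COLOR_BGR2HSV); m=((h[...,0]>100)&(h[...,0]<130)&(h[...,1]>140)).astype(np.uint8)*255
    for k in cv2.findContours(m,cv2.RETR_EXTERNAL,cv2.CHAIN_APPROX_NONE)[0]:
        if cv2.contourArea(k)<40: continue
        M=cv2.moments(k); q=[M["m10"]/M["m00"],M["m01"]/M["m00"]]
        print(n,np.round(q),round(cv2.contourArea(k)),(plane(c,[q],.02)[0]*1000).round(0))
E
```

```text
time_s: 40.8
tcp_pos: [0.5603, 0.2888, 0.1003]
tool_rot: [135.2, 90.0, -140.4]
wrist_force: [-0.9, 0.3, 0.1]
finger_gap: 0.0236
time_s: 41.47
tcp_pos: [0.5609, 0.2903, 0.2418]
tool_rot: [-64.4, 89.6, 20.1]
wrist_force: [0.9, 0.6, 0.5]
finger_gap: 0.0446
{'time_s': 41.4667, 'tcp_pos': [0.5609, 0.2903, 0.2418], 'tool_rot': [-64.4433, 89.6338, 20.0723], 'wrist_force': [0.9147, 0.6286, 0.5428], 'finger_gap': 0.0446}
jaw 174.5 J6 -64.5 shift [0.129, -0.844, -16.627] turn [0.0, 0.03, 0.06] rows 16.0
scene [183. 251.] 278 [ 532. -376.   20.]
scene [506. 236.] 303 [632. 285.  20.]
scene [494. 208.] 274 [561. 285.  20.]
top [458. 270.] 258 [ 530. -374.   20.]
top [128. 246.] 294 [560. 287.  20.]
top [130. 211.] 284 [631. 287.  20.]
```

```bash
python3 -m handwheel '[[62,[0.1,-0.85,-16.6],[0,0,0]],[62,[0.1,-0.85,-16.6],[0,0,0]],[62,[0.1,-0.85,-16.6],[0,0,0]],[62,[0.1,-0.85,-16.6],[0,0,0]],[62,[0.1,-0.85,-16.6],[0,0,0]],[62,[0.1,-0.85,-16.6],[0,0,0]],[62,[0.1,-0.85,-16.6],[0,0,0]],[62,[0.1,-0.85,-16.6],[0,0,0]],[62,[0.1,-0.85,-16.6],[0,0,0]],[62,[0.1,-0.85,-16.6],[0,0,0]],[62,[0.1,-0.85,-16.6],[0,0,0]],[62,[0.1,-0.85,-16.6],[0,0,0]]]'
python3 - <<'E'
from h import *
go(531,-375,150,174.5)
E
```

```text
time_s: 42.57
tcp_pos: [0.5369, -0.2115, 0.2325]
tool_rot: [60.5, 90.0, 145.0]
wrist_force: [1.4, 1.4, -0.1]
finger_gap: 0.062
jaw 174.5 J6 -114.1 shift [2.061, -0.246, -4.082] turn [0.0, 0.0, -0.0] rows 4.4
```

```bash
python3 -m handwheel '[[62,[0,-0.25,-1.05],[0,0,0]],[62,[0,-0.25,-2.1],[0,0,0]],[62,[0,-0.25,-3.1],[0,0,0]],[62,[0,-0.25,-4],[0,0,0]],[62,[0,-0.25,-4.08],[0,0,0]],[62,[0.9,-0.25,-4.08],[0,0,0]],[62,[1.6,-0.25,-4.08],[0,0,0]],[62,[1.8,-0.25,-4.08],[0,0,0]],[62,[1.8,-0.25,-4.08],[0,0,0]]]'
python3 - <<'E'
from h import *
go(531,-375,93,174.5)
c=cam("scene"); print(proj(c,[[.531,-.375,.023]]))
h=cv2.cvtColor(c["im"],cv2.COLOR_BGR2HSV); m=((h[...,0]>100)&(h[...,0]<130)&(h[...,1]>140)).astype(np.uint8)*255
for k in cv2.findContours(m,cv2.RETR_EXTERNAL,cv2.CHAIN_APPROX_NONE)[0]:
  if cv2.contourArea(k)>20: print(cv2.boundingRect(k))
E
```

```text
time_s: 43.32
tcp_pos: [0.5311, -0.372, 0.1587]
tool_rot: [52.7, 89.7, 137.2]
wrist_force: [-0.4, 0.8, -0.4]
finger_gap: 0.0617
jaw 174.5 J6 -126.7 shift [1.642, -0.011, -0.079] turn [0.0, 0.03, -0.03] rows 1.6
[[182.90791562 250.27128675]]
(174, 242, 20, 20)
(496, 225, 21, 22)
(484, 197, 19, 21)
```

```bash
python3 -m handwheel '[[62,[0.5,0,-0.06],[0,0,0]],[62,[1,0,-0.06],[0,0,0]],[62,[1.58,0,-0.06],[0,0,0]],[62,[1.58,0,-0.06],[0,0,0]],[40,[1.58,0,-0.06],[0,0,0]],[20,[1.58,0,-0.06],[0,0,0]],[20,[1.58,0,-0.06],[0,0,0]],[20,[1.58,0,-0.06],[0,0,0]],[20,[1.58,0,-0.06],[0,0,0]],[20,[1.58,0,-0.06],[0,0,0]]]'
python3 -m handwheel '[[20,[-0.8,0,0],[0,0,0]],[20,[-1.8,0,0],[0,0,0]],[20,[-2.8,0,0],[0,0,0]],[20,[-3.6,0,0],[0,0,0]],[20,[-3.6,0,0],[0,0,0]]]'
python3 - <<'E'
from h import *
go(490,290,235,174.5)
E
```

```text
time_s: 44.2
tcp_pos: [0.5325, -0.376, 0.1001]
tool_rot: [-125.1, 89.8, -40.6]
wrist_force: [-1.1, 0.4, 9.9]
finger_gap: 0.0236
time_s: 44.62
tcp_pos: [0.5332, -0.3766, 0.2501]
tool_rot: [-126.8, 89.4, -42.3]
wrist_force: [0.5, 0.1, 0.0]
finger_gap: 0.0232
jaw 174.5 J6 -126.9 shift [0.246, 2.671, 16.487] turn [0.0, -0.06, 0.08] rows 16.0
```

```bash
python3 -m handwheel '[[20,[0.2,2.67,16.5],[0,0,0]],[20,[0.2,2.67,16.5],[0,0,0]],[20,[0.2,2.67,16.5],[0,0,0]],[20,[0.2,2.67,16.5],[0,0,0]],[20,[0.2,2.67,16.5],[0,0,0]],[20,[0.2,2.67,16.5],[0,0,0]],[20,[0.2,2.67,16.5],[0,0,0]],[20,[0.2,2.67,16.5],[0,0,0]],[20,[0.2,2.67,16.5],[0,0,0]],[20,[0.2,2.67,16.5],[0,0,0]],[20,[0.2,2.67,16.5],[0,0,0]],[20,[0.2,2.67,16.5],[0,0,0]]]'
python3 - <<'E'
from h import *
go(490,292,102,174.5)
E
```

```text
time_s: 45.62
tcp_pos: [0.4992, 0.1255, 0.2371]
tool_rot: [-80.2, 89.9, 4.3]
wrist_force: [1.5, -0.2, -1.3]
finger_gap: 0.0236
jaw 174.5 J6 -79.5 shift [3.377, 0.634, 4.12] turn [0.0, 0.0, 0.02] rows 5.1
```

```bash
python3 -m handwheel '[[20,[0,0.63,4.12],[0,0,0]],[20,[0,0.63,4.12],[0,0,0]],[20,[0,0.63,4.12],[0,0,0]],[20,[0,0.63,4.12],[0,0,0]],[20,[0,0.63,4.12],[0,0,0]],[20,[0,0.63,4.12],[0,0,0]],[20,[1,0.63,4.12],[0,0,0]],[20,[2,0.63,4.12],[0,0,0]],[20,[2.9,0.63,4.12],[0,0,0]],[20,[3.37,0.63,4.12],[0,0,0]],[20,[3.37,0.63,4.12],[0,0,0]],[20,[3.37,0.63,4.12],[0,0,0]]]'
python3 -m handwheel '[[25,[0,0,0],[0,0,0]],[35,[0,0,0],[0,0,0]],[45,[0,0,0],[0,0,0]],[45,[0,0,0],[0,0,0]],[45,[-1,0,0],[0,0,0]],[45,[-2,0,0],[0,0,0]],[45,[-3,0,0],[0,0,0]],[45,[-3.4,0,0],[0,0,0]],[45,[-3.4,0,0],[0,0,0]],[45,[-3.4,0,0],[0,0,0]]]'
python3 - <<'E'
from h import *
for n in("scene","top"):
    c=cam(n); cv2.imwrite(f"pics/end_{n}.png",c["im"])
    h=cv2.cvtColor(c["im"],cv2.COLOR_BGR2HSV); m=((h[...,0]>100)&(h[...,0]<130)&(h[...,1]>140)).astype(np.uint8)*255
    for k in cv2.findContours(m,cv2.RETR_EXTERNAL,cv2.CHAIN_APPROX_NONE)[0]:
        if cv2.contourArea(k)<40: continue
        M=cv2.moments(k); q=[M["m10"]/M["m00"],M["m01"]/M["m00"]]
        print(n,np.round(q),round(cv2.contourArea(k)),(plane(c,[q],.02)[0]*1000).round(0))
E
```

```text
time_s: 46.62
tcp_pos: [0.4904, 0.2889, 0.1014]
tool_rot: [134.1, 90.0, -141.5]
wrist_force: [0.3, -0.9, -0.6]
finger_gap: 0.0236
time_s: 47.45
tcp_pos: [0.4906, 0.2901, 0.2382]
tool_rot: [-62.8, 89.9, 21.8]
wrist_force: [-0.6, -0.3, 0.7]
finger_gap: 0.0449
scene [506. 236.] 310 [631. 286.  20.]
scene [493. 208.] 273 [561. 285.  20.]
scene [482. 181.] 260 [491. 286.  20.]
top [125. 281.] 298 [491. 287.  20.]
top [128. 246.] 292 [560. 287.  20.]
top [130. 211.] 292 [631. 288.  20.]
```

View pics/end_scene.png

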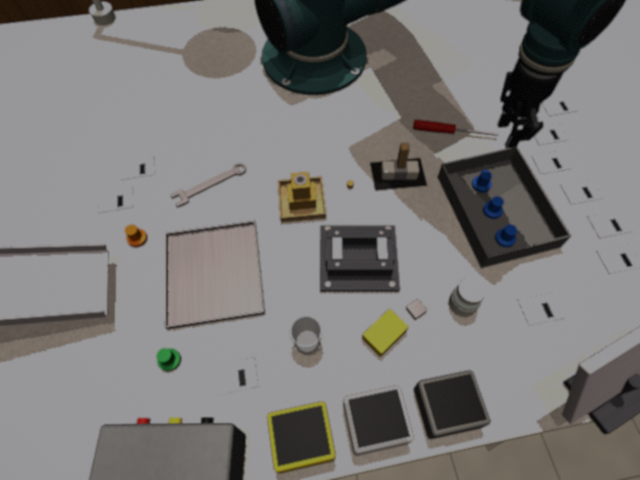

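The final picture shows all three blue caps upright in the tote at (482,181), (494,207) and (507,235). The insert stands in the wooden tray at (302,190), the mallet on its pad at (402,168), and the catch tray is empty. No other blue cap is visible, and the bystanders are where they were.

```bash
python3 -c "
from rig import bot
print(bot.close_job())"
```

```text
the job is handed in; nothing more can be done
None
```

I finished the job and handed it in at about 47.5 s of the 210 s allowed; `close_job` gave no verdict.

- **Loosening the insert:** I pressed the mallet against the insert in 1–2 mm steps, alternating sides: right strip to about 4.5 mm, left to about 4.7 mm, right to its stop, left to its stop. The wrist force was about 9 N while a strip slid. It rose to 13 N at the right stop and about 20 N at the left, well under the 80 N limit.
- **Insert:** After the mallet was back on its pad, I gripped the insert, centred it and lifted it out. It came up freely, at about its own weight, and I set it down gently in the wooden tray.
- **Caps:** Three blue caps were present, and I moved all three into the tote. None was knocked aside during the run.

**Last checks:**
- Both cameras showed the three caps inside the tote, near its middle line.
- The final picture showed the insert and mallet upright in their places and the catch tray empty. Bystanders were unmoved and the gripper was clear of everything.

**Checks that failed or disagreed:** my measurement of the insert's position worked mostly from the scene camera; in the top view it mostly picked up shadow or the arm. Its total travel read about 18 mm against the expected 17 mm, so I judged the strips' end positions mainly by the force rise at each stop.

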